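# Clear the lens press, load a blank and mark it

### The job

The spray bottle is in the way under the handle of the lens marking press: first move it aside and stand it upright, wholly on the beech board. Then take the lens blank from its low rest, lay it flat and centred (to about a centimetre) on the press's round seat and let go of it, pull the press handle down to its stop for a moment, and let it spring back up. Do not tip the bottle over or drop the blank onto the bench, and leave the other things on the bench where they are.

Things in the scene. Friction and masses are not known exactly. Their poses are not given: they have to be found in the camera images.
- press: grey C-frame lens press, fixed. Origin on the bench below the seat; x from its open front to its column, z up. Base 220x140, 15 thick; column x 70..115, 270 high; head over the seat x -35..115, y -35..35, z 190..270; ram foot (radius 12) under it at z=150, driven down to 62. Nothing can come straight down on the seat: enter from the open front, tool tilted 40 to 45 degrees
- seat (a point): centre of the top of the press's round seat, 50 above the bench; axes as the press. The seat is a flat steel pedestal of radius 22 with a rubber top; the lens overhangs it all round
- lever (a joint): press lever, rad: 0 at rest (up), 0.95 at its lower stop; springs back (about 8 N at the handle near the stop). Pivot axis along the press's y at press x=0, z=215; handle 150 from the axis, at rest pointing to the open front 0.45 rad above level, at the stop 0.50 below level. The bottle at first blocks it
- lever_grip (a point): middle of the lever's cross handle, a black bar 60 long along the press's y and 26 thick, on the right (-y) side of the press (at rest at press x=-135, y=-135, z=280; at the stop x=-132, z=143). Push it down from above, following its arc
- lens_rest: low round metal rest, fixed to the bench, of radius 20 above its 30 mm radius foot, 40 high, rubber top; origin under its centre
- lens_blank: uncut clear lens blank, a disc 67 across, about 9 thick at the rim, 22 g, lying on the lens rest; origin at the centre of its underside, z up. Grip it across its edge; it overhangs the rest by 14 all round, with room for fingertips below
- board: small beech board, fixed flat on the bench, 150 (x) x 174 (y) x 18 thick; origin under its centre, so its top is 18 above it
- spray_bottle: white and blue round bottle, 42 in diameter, 155 high with a narrower cap above about 115, standing upright under the press handle; origin under its centre, z up. The handle hangs over it, so grip it with a tilted tool and bring it out sideways before lifting it high
- mug: bystander, not to be moved: spotted mug, 78x114x93, origin under its centre
- tape_roll: bystander, not to be moved: roll of tape lying flat, 106 across, 25 high, origin under its centre
- caliper: bystander, not to be moved: steel caliper lying flat, 79x214x11, origin under its centre
- spectacles: bystander, not to be moved: folded brown spectacles, 43x140x12, origin under the centre
- pen: bystander, not to be moved: blue pen lying flat, 9x128x11, origin under the centre
Mind the look-alikes: they are no part of the job. Leave any purple look-alike of the spray_bottle alone.

How it is judged:
By the outcome, as a careful person would: the job done as asked, in the order asked, and still so for the second after the job is handed in, with the robot touching nothing.
It also fails if it takes over 72 s, if anything falls off the work surface, if the arm or the gripper's body presses on something with over 40 N, if the wrist force passes 120 N, or if a joint passes its speed limit or range.

### The arm

A 6-joint arm with a two-finger parallel gripper is mounted at the origin on a cart in front of the work surface, level with it; the furniture and walls round the work are solid. World frame = base frame: x ahead of the robot, y to its left, z up, the work surface at z = 0. Lengths are in m, angles in rad, forces in N, time in s.
With the tool pointing down it reaches from about 0.3 to 0.775 m from the base axis. Payload 14.6 kg.
Tool frame: the origin (TCP) lies at the very end of the fingers, on their centre line; the grasp point (between the pads) lies 19 mm behind it; z points along the fingers, y is the line along which they close (so a half turn about z gives the same grasp; the last joint's range is limited). The gripper opens to 94 mm and grips with 3 to 60 N. Pads are 16 mm wide; open, the fingers measure 119 mm over their backs; the gripper's body (75 mm by 177 mm) begins 78 mm behind the grasp point.
Start: joints at [1.177, 0.3, 1.521, -0, 1.321, -0.067], TCP at [0.177, 0.521, 0.205] pointing down, gripper open.
Joint ranges: [-3.03, 3.03], [-0.79, 2.21], [0.23, 2.52], [-1.04, 4.18], [0, 3.07], [-2.55, 2.55]. Speed limits (rad/s): [2.22, 2.22, 2.57, 3.14, 3.14, 3.14].

### API

Orientations are given as [roll, pitch, yaw] about the fixed x, y, z axes, in that order (R = Rz(yaw) Ry(pitch) Rx(roll)).
In Python, from station import ctrl gives the robot as it stands. The module is installed in compiled form; this text tells all that it offers.
- The arm moves only by the tool step_arm, never from a script. Its argument "deltas" is a list of rows, each an object with "dp": the shift along the tool's x, y, z scaled (see below), a list of three; "twist": the turn about the tool's z scaled (see below). In form: [{"dp": [tx, ty, tz], "twist": twist}, ...]. A call has 1 to 12 rows; each row shifts and turns the commanded pose from where the row before left it, along the tool's axes as they then stand; what a row does not reach is not made up. The controller multiplies each number of a shift by 0.04 m and each number of a turn by 4 degrees. A row lasts 1/10 s, in which the tool goes at most 50 mm and 8.59 degrees, less where a joint would pass 70% of its speed; a pose out of reach is approached as far as the arm can. A call with a number of a shift or a turn outside -1 to 1 is refused whole. A call with a gripper value outside its range is refused whole. "gripper" is the opening, from -1 (shut) to 1 (fully open), set as the call begins (left out, the last holds). The fingers move at their own pace and stop on an object; "squeeze" is the grip in N (left out, the last holds). Time passes only in rows, so rows that do not move let the fingers close. It gives the time, the measured TCP pose, the force, the opening and the grip force at its end, in the units of the state.
- ctrl.get_obs(): the state, without advancing time (a new reading comes with each control period).
- ctrl.camera(name): name is "side" or "top"; returns (picture, depth): 384x512x3 uint8, red, green, blue; 384x512 float32, m along the optical axis (not along the pixel's ray), 0 where there is no reading.
- ctrl.get_calibration(name): a dict with "fx", "fy", "cx", "cy" (pixels), "world_to_cam" (4x4, takes a point from world to camera coordinates). Camera axes: x right, y down, z forward; pixel columns grow to the right and rows downward; lengths in m; the calibration is good to about 2 mm. A picture is of the moment at which its call begins. get_calibration takes no time and is no camera call.
- ctrl.hand_in(): hands the job in; it is judged then, once.
Trained networks look in the newest picture that a camera, given by its name, has taken for a name from the list of things; names that differ only in an ending like _2 or _b are one class to them, and where a whole thing is asked for, a point or a joint stands for the part that bears it (a point fixed in the world has none). Each returns a list of dicts, best first, with "conf" (0 to 1); they miss things now and then, are a little off and sometimes report something else, mostly with a low value. They report only what shows in the picture. A call takes as long as a camera call. They do not tell look-alikes from the thing itself.
- ctrl.spot_in(camera, label): "rect" ([left, top, right, bottom] as shares, 0 to 1, of the picture: columns of its width, rows of its height, round what is visible of it).
- ctrl.cut_out(camera, label): "pixels" (384x512 bool, what is visible of it) and "rect" ([left, top, right, bottom] as shares, 0 to 1, of the picture: columns of its width, rows of its height, round what is visible of it).
The state is a dict: "time_s": time; "qpos": joint angles; "joint_vel": joint speeds; "tau": joint torques, N m; "ee_pos": TCP position; "eef_rot": TCP orientation; "force": force on the tool from outside, world axes, zero at the start; "moment": the same for the moment, N m; "grip_width": finger opening in m; "grip_force": force on a finger pad.
Only numpy, scipy, OpenCV 4.12 (cv2) and the standard library are available. Lean on these libraries where they do the work, as an engineer would, in place of code of your own. Each camera call takes 0.05 s, during which the arm holds its last target. There are 200 camera calls.

## Working session

There is one attempt and no reset: what is moved stays moved. The work goes in short steps, Python scripts to look and compute and a tool call to move; the robot and the scene stay as the last step left them, time stands still between calls to the robot, and variables do not carry over. Pictures are saved under pics/ and viewed, at most 10 in all, crops included, and the job is handed in when it is done.

Besides the shell and the picture viewer there is one more tool, called after ">>>" by a JSON object that holds its "method" and its "body". step_arm: Moves the arm, as the interface text tells. Its arguments: {"type":"object","properties":{"deltas":{"type":"array"},"gripper":{"type":"number"},"squeeze":{"type":"number"}},"required":["deltas"]}

```bash
ls; mkdir -p pics
cat > h.py <<'E'
import numpy as np,cv2
from station import ctrl
def pts(cam,depth,mask=None):
    c=ctrl.get_calibration(cam);v,u=np.nonzero((depth>0)&(mask if mask is not None else True))
    z=depth[v,u];P=np.c_[(u-c["cx"])*z/c["fx"],(v-c["cy"])*z/c["fy"],z,np.ones(len(z))]
    return (np.linalg.inv(c["world_to_cam"])@P.T).T[:,:3],u,v
E
python3 - <<'E'
from h import *
print(ctrl.get_obs())
ims=[]
for cam in("side","top"):
    im,d=ctrl.camera(cam);np.savez(f"{cam}0.npz",im=im,d=d)
    cv2.imwrite(f"pics/{cam}0.png",cv2.resize(im[:,:,::-1],(800,600)))
    print(cam,np.linalg.inv(ctrl.get_calibration(cam)["world_to_cam"]).round(2).tolist())
    for l in["press","seat","lever","lever_grip","lens_rest","lens_blank","board","spray_bottle","mug","tape_roll","caliper","spectacles","pen"]:
        try:r=ctrl.cut_out(cam,l)
        except Exception as e: print(l,e);continue
        for o in r[:3]:
            if o["conf"]<.3: continue
            P,u,v=pts(cam,d,o["pixels"])
            if len(P): print(l,round(o["conf"],2),(np.array(o["rect"])*[512,384,512,384]).round(),"n",len(P),"med",np.median(P,0).round(3),"lo",np.percentile(P,2,0).round(3),"hi",np.percentile(P,98,0).round(3))
E
```

```text
pics
{'time_s': 0.0, 'qpos': array([ 1.17737843e+00,  3.00514761e-01,  1.52156816e+00,  9.18075514e-06,
        1.32069945e+00, -6.65964087e-02]), 'joint_vel': array([-7.33938827e-04,  7.10038479e-05, -1.43502520e-03,  1.89634050e-04,
        8.60892170e-04, -1.80606381e-03]), 'tau': array([ 2.74908211e-05, -5.31808627e+01, -3.52736020e+01,  7.08492519e-02,
        2.44693703e-02, -7.76912998e-05]), 'ee_pos': array([0.17646836, 0.52064866, 0.20486785]), 'eef_rot': array([-3.14040616e+00, -8.80450768e-05,  2.81476883e+00]), 'force': array([ 0.33514361,  0.00567902, -0.69498465]), 'moment': array([-0.03959209, -0.06877059, -0.02429954]), 'grip_force': 0.0, 'grip_width': 0.0940337235031961}
side [[0.45, -0.44, 0.77, -0.77], [-0.89, -0.22, 0.4, -0.63], [-0.01, -0.87, -0.49, 1.02], [0.0, 0.0, 0.0, 1.0]]
press 0.59 [193. 148. 259. 239.] n 2821 med [0.55  0.226 0.069] lo [0.453 0.036 0.007] hi [0.656 0.314 0.289]
seat 0.66 [193. 148. 263. 240.] n 2892 med [0.552 0.226 0.065] lo [0.453 0.038 0.003] hi [0.693 0.333 0.288]
lever 0.53 [229. 170. 257. 180.] n 223 med [0.49  0.06  0.281] lo [0.47
[... 2216 characters left out ...]
07 0.031]
board 0.58 [276. 174. 318. 210.] n 1343 med [ 0.545 -0.145  0.017] lo [ 0.469 -0.23   0.002] hi [ 0.622 -0.058  0.024]
tape_roll 0.46 [236. 218. 261. 236.] n 215 med [0.401 0.063 0.024] lo [0.351 0.012 0.009] hi [0.449 0.107 0.031]
caliper 0.59 [149. 210. 196. 224.] n 263 med [0.432 0.444 0.006] lo [ 0.395  0.3   -0.003] hi [0.446 0.503 0.014]
caliper 0.46 [145. 180. 167. 201.] n 18 med [0.513 0.521 0.007] lo [ 0.499  0.447 -0.001] hi [0.582 0.531 0.016]
spectacles 0.42 [143. 177. 170. 199.] n 109 med [0.544 0.483 0.008] lo [ 0.498  0.44  -0.002] hi [0.588 0.534 0.018]
pen 0.44 [279. 163. 304. 166.] n 26 med [ 0.674 -0.106  0.008] lo [ 0.671 -0.183  0.   ] hi [ 0.679 -0.078  0.016]
```

View pics/side0.png

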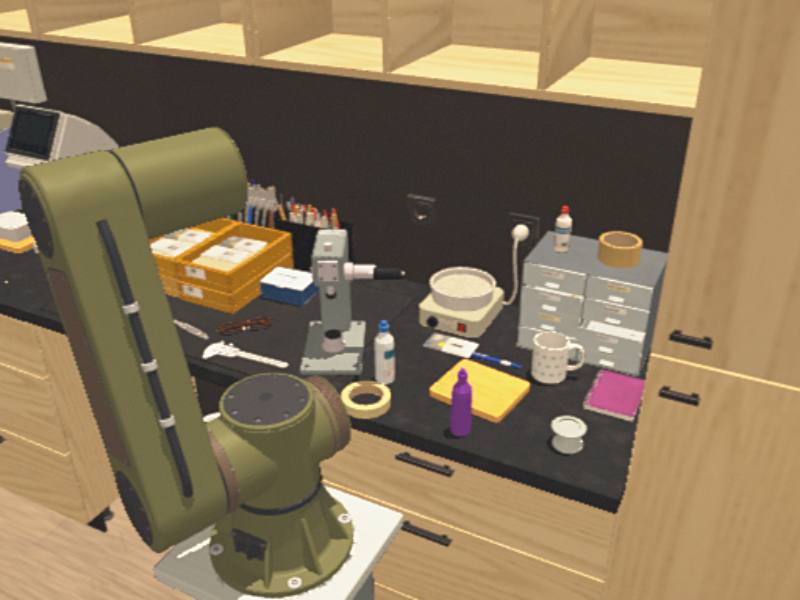

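View pics/top0.png

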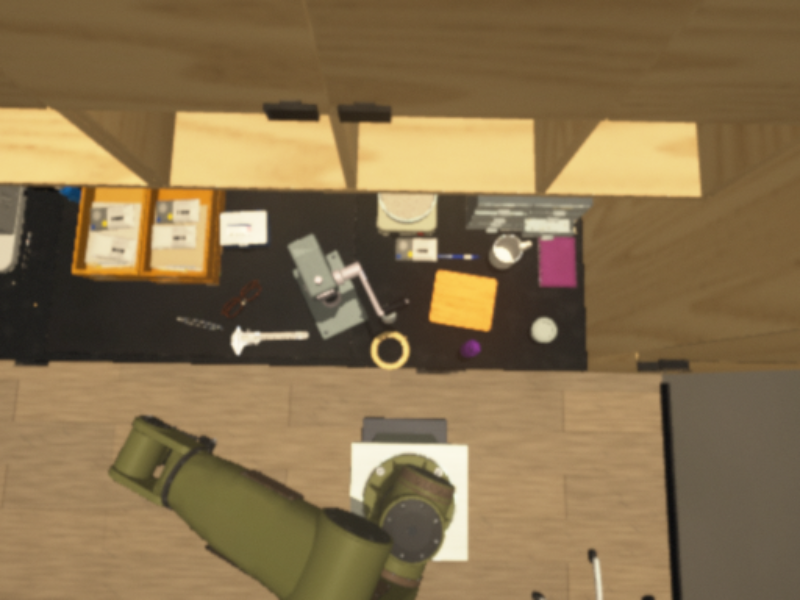

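Run:
```python
from h import *
d=np.load("top0.npz");P,u,v=pts("top",d["d"])
def box(m):
    h=P[m][:,:2].astype(np.float32);r=cv2.minAreaRect(h);return r,m.sum()
reg=(P[:,0]>.4)&(P[:,0]<.75)&(P[:,1]>0)&(P[:,1]<.4)
print("head top",box(reg&(abs(P[:,2]-.27)<.006)&(P[:,1]>.14)))
print("handle",P[reg&(P[:,2]>.26)&(P[:,1]<.12)].mean(0),box(reg&(P[:,2]>.275)&(P[:,1]<.12)))
print("base",box(reg&(abs(P[:,2]-.015)<.006)&(P[:,1]>.1)))
print("board",box((abs(P[:,2]-.018)<.005)&(P[:,0]>.44)&(P[:,0]<.66)&(P[:,1]<-.03)&(P[:,1]>-.26)))
print("lens",box((abs(P[:,2]-.047)<.008)&(P[:,0]>.4)&(P[:,0]<.53)&(P[:,1]<-.3)&(P[:,1]>-.43)))
d=np.load("side0.npz");P,u,v=pts("side",d["d"])
cam=np.linalg.inv(ctrl.get_calibration("side")["world_to_cam"])[:3,3]
from scipy.optimize import least_squares
m=(P[:,2]>.02)&(P[:,2]<.11)&(abs(P[:,0]-.495)<.04)&(abs(P[:,1]-.06)<.04)
f=least_squares(lambda c:np.hypot(P[m,0]-c[0],P[m,1]-c[1])-.021,[.51,.065],loss="soft_l1",f_scale=.003);print("bottle",f.x,m.sum(),abs(f.fun).mean())
reg=(P[:,0]>.4)&(P[:,0]<.75)&(P[:,1]>.14)&(P[:,1]<.4)
print("head top side",box(reg&(abs(P[:,2]-.27)<.004)))
m=reg&(abs(P[:,2]-.05)<.004)&(P[:,0]>.5)&(P[:,0]<.62);print("seat",P[m].mean(0),box(m))
m=(abs(P[:,2]-.049)<.005)&(P[:,0]>.4)&(P[:,0]<.53)&(P[:,1]<-.3)&(P[:,1]>-.43);print("lens",box(m))
m=(P[:,2]>.05)&(P[:,2]<.11)&(abs(P[:,0]-.4)<.04)&(abs(P[:,1]+.165)<.04)
f=least_squares(lambda c:np.hypot(P[m,0]-c[0],P[m,1]-c[1])-.021,[.41,-.16]);print("lookalike",f.x)
```

```text
head top (((0.5848035216331482, 0.24785593152046204), (0.1441410481929779, 0.06911264359951019), 26.736736297607422), np.int64(633))
handle [0.63474672 0.0616146  0.95241749] (((0.6078100204467773, 0.06001509726047516), (0.11999117583036423, 0.2841970920562744), 89.92589569091797), np.int64(8215))
base (((0.573942244052887, 0.25334858894348145), (0.35427895188331604, 0.28056395053863525), 3.3423006534576416), np.int64(869))
board (((0.56859290599823, -0.15046925842761993), (0.17912988364696503, 0.1928502321243286), 81.54167938232422), np.int64(1103))
lens (((0.46529459953308105, -0.36593863368034363), (0.061590418219566345, 0.06673196703195572), 1.380590558052063), np.int64(185))
bottle [0.50491336 0.06558943] 281 0.0029954048402929343
head top side (((0.5877918004989624, 0.24576634168624878), (0.1523195058107376, 0.06766238063573837), 27.39645767211914), np.int64(303))
seat [0.56592624 0.23735939 0.04964306] (((0.5782412886619568, 0.24484850466251373), (0.11147239804267883, 0.04405195638537407), 37.10572052001953), np.int64(81))
lens (((0.46753957867622375, -0.36841094493865967), (0.06635415554046631, 0.06760241091251373), 54.09201431274414), np.int64(171))
lookalike [ 0.41333929 -0.15901395]
```

Run:
```python
from h import *
d=np.load("top0.npz");P,u,v=pts("top",d["d"])
for y in(-.2,0,.2,.4):
    m=(abs(P[:,1]-y)<.05)&(P[:,2]>.35)&(P[:,0]>.3); q=P[m]; print(y,len(q),"minx",np.percentile(q[:,0],[0,2,10]).round(2),"z",np.percentile(q[:,2],[0,5,50,99]).round(2))
d=np.load("side0.npz");P,u,v=pts("side",d["d"])
m=(P[:,1]>-.3)&(P[:,1]<.5)&(P[:,2]>.4)&(P[:,0]>.4);q=P[m];print(len(q),np.percentile(q[:,0],[0,1,5,50]).round(2),np.percentile(q[:,2],[0,1,5,50]).round(2))
m=(P[:,1]>-.3)&(P[:,1]<.5)&(P[:,2]>.1)&(P[:,2]<.4)&(P[:,0]>.7);q=P[m];print("back",np.percentile(q[:,0],[1,50,95,99]).round(2))
import scipy.spatial.transform as t
o=ctrl.get_obs();R=t.Rotation.from_euler("xyz",o["eef_rot"]).as_matrix();print(R.round(3))
for n in dir(ctrl):
    if n[0]!="_":print(n,end=" ")
```

```text
-0.2 7361 minx [0.62 0.62 0.62] z [0.63 0.65 1.04 1.16]
0 6788 minx [0.62 0.62 0.62] z [0.63 0.65 1.04 1.15]
0.2 6461 minx [0.61 0.61 0.62] z [0.63 0.65 1.04 1.14]
0.4 6684 minx [0.62 0.62 0.62] z [0.63 0.65 0.96 1.13]
21110 [0.63 0.64 0.64 0.95] [0.4  0.4  0.42 0.65]
back [0.76 0.95 0.96 0.97]
[[-0.947  0.321 -0.   ]
 [ 0.321  0.947 -0.   ]
 [-0.    -0.    -1.   ]]
MotionError camera cut_out get_calibration get_obs hand_in spot_in
```

>>> {"method": "step_arm", "body": {"deltas": [{"dp":[-0.64,-0.58,-0.73],"twist":0},{"dp":[-0.64,-0.58,-0.73],"twist":0},{"dp":[-0.64,-0.58,-0.73],"twist":0},{"dp":[-0.64,-0.58,-0.73],"twist":0},{"dp":[-0.64,-0.58,-0.73],"twist":0},{"dp":[-0.64,-0.58,-0.73],"twist":0},{"dp":[-0.64,-0.58,-0.73],"twist":0},{"dp":[-0.64,-0.58,-0.73],"twist":0},{"dp":[-0.64,-0.58,-0.73],"twist":0},{"dp":[-0.64,-0.58,-0.73],"twist":0},{"dp":[-0.64,-0.58,-0.73],"twist":0},{"dp":[-0.64,-0.58,-0.73],"twist":0}]}}

```text
time_s: 2.6
ee_pos: [0.3782, 0.1572, 0.5573]
eef_rot: [3.141, 0.001, 2.815]
force: [-0.7, 0.4, 0.1]
grip_width: 0.0942
grip_force: 0.0
```

>>> {"method": "step_arm", "body": {"deltas": [{"dp":[0,0,-0.6],"twist":-0.92},{"dp":[0,0,-0.6],"twist":-0.92},{"dp":[0,0,-0.6],"twist":-0.92},{"dp":[0,0,-0.6],"twist":-0.92},{"dp":[0,0,-0.6],"twist":-0.92},{"dp":[0,0,-0.6],"twist":-0.92},{"dp":[0,0,-0.6],"twist":-0.92},{"dp":[0,0,-0.6],"twist":-0.92},{"dp":[0,0,-0.6],"twist":-0.92},{"dp":[0,0,-0.6],"twist":-0.92},{"dp":[0,0,-0.6],"twist":-0.92},{"dp":[0,0,-0.6],"twist":-0.92}]}}

```text
time_s: 3.8
ee_pos: [0.3305, 0.1386, 0.7401]
eef_rot: [-3.14, 0.037, -2.697]
force: [0.0, 0.5, 0.1]
grip_width: 0.0942
grip_force: 0.0
```

Run:
```python
from h import *
o=ctrl.get_obs();print(o["qpos"].round(3),o["ee_pos"].round(4),o["eef_rot"].round(3))
```

```text
[ 0.292  0.246  0.235  0.008  2.624 -1.717] [0.3305 0.1386 0.7401] [-3.14   0.037 -2.697]
```

>>> {"method": "step_arm", "body": {"deltas": [{"dp":[-0.55,0,-0.83],"twist":0},{"dp":[-0.55,0,-0.83],"twist":0},{"dp":[-0.55,0,-0.83],"twist":0},{"dp":[-0.55,0,-0.83],"twist":0}]}}

```text
time_s: 4.2
ee_pos: [0.3481, 0.1499, 0.7375]
eef_rot: [-3.138, 0.086, -2.7]
force: [0.5, -0.8, 0.5]
grip_width: 0.0942
grip_force: 0.0
```

Run:
```python
from h import *
o=ctrl.get_obs();print(o["qpos"].round(3),o["ee_pos"].round(4),o["eef_rot"].round(3))
```

```text
[ 0.304  0.255  0.236  0.016  2.565 -1.695] [0.3481 0.1499 0.7375] [-3.138  0.086 -2.7  ]
```

>>> {"method": "step_arm", "body": {"deltas": [{"dp":[-0.62,0,-1],"twist":0},{"dp":[-0.62,0,-1],"twist":0},{"dp":[-0.64,0,-1],"twist":0},{"dp":[-0.64,0,-1],"twist":0},{"dp":[-0.66,0,-1],"twist":0},{"dp":[-0.66,0,-1],"twist":0},{"dp":[-0.68,0,-1],"twist":0},{"dp":[-0.68,0,-1],"twist":0},{"dp":[-0.7,0,-1],"twist":0},{"dp":[-0.7,0,-1],"twist":0},{"dp":[-0.72,0,-1],"twist":0},{"dp":[-0.72,0,-1],"twist":0}]}}

```text
time_s: 5.4
ee_pos: [0.3613, 0.1647, 0.7658]
eef_rot: [-3.132, 0.304, -2.698]
force: [1.3, 0.3, 0.4]
grip_width: 0.0941
grip_force: 0.0
```

```bash
cat > s.py <<'E'
from h import *
from scipy.spatial.transform import Rotation as T
o=ctrl.get_obs();R=T.from_euler("xyz",o["eef_rot"]).as_matrix()
print(o["time_s"],o["qpos"].round(3),"p",o["ee_pos"].round(4),"grasp",(o["ee_pos"]-.019*R[:,2]).round(4),"tilt",np.degrees(np.arccos(-R[2,2])).round(1),"az",np.degrees(np.arctan2(R[1,2],R[0,2])).round(1),"y.z",R[2,1].round(3))
E
python3 s.py
```

```text
5.4 [ 0.315  0.204  0.236  0.043  2.398 -1.662] p [0.3613 0.1647 0.7658] grasp [0.3561 0.1624 0.784 ] tilt 17.5 az 23.6 y.z -0.009
```

>>> {"method": "step_arm", "body": {"deltas": [{"dp":[-0.75,0,-0.98],"twist":0},{"dp":[-0.77,0,-0.96],"twist":0},{"dp":[-0.79,0,-0.95],"twist":0},{"dp":[-0.81,0,-0.93],"twist":0},{"dp":[-0.83,0,-0.92],"twist":0},{"dp":[-0.85,0,-0.9],"twist":0},{"dp":[-0.87,0,-0.88],"twist":0},{"dp":[-0.89,0,-0.86],"twist":0},{"dp":[-0.91,0,-0.84],"twist":0},{"dp":[-0.93,0,-0.82],"twist":0},{"dp":[-0.95,0,-0.8],"twist":0},{"dp":[-0.97,0,-0.78],"twist":0}]}}

```text
time_s: 6.6
ee_pos: [0.3802, 0.1796, 0.8124]
eef_rot: [-3.127, 0.575, -2.694]
force: [-0.5, 0.3, 0.7]
grip_width: 0.094
grip_force: 0.0
```

```bash
python3 s.py
```

```text
6.6 [ 0.318  0.152  0.236  0.068  2.181 -1.64 ] p [0.3802 0.1796 0.8124] grasp [0.3708 0.1753 0.8284] tilt 33.0 az 24.1 y.z -0.012
```

>>> {"method": "step_arm", "body": {"deltas": [{"dp":[-0.96,0,-0.76],"twist":0},{"dp":[-0.97,0,-0.74],"twist":0},{"dp":[-0.98,0,-0.72],"twist":0},{"dp":[-0.99,0,-0.7],"twist":0},{"dp":[-1,0,-0.68],"twist":0},{"dp":[-1,0,-0.66],"twist":0},{"dp":[-1,0,-0.64],"twist":0}]}}

```text
time_s: 7.3
ee_pos: [0.3913, 0.1873, 0.8492]
eef_rot: [-3.123, 0.75, -2.691]
force: [-0.3, -0.3, -0.1]
grip_width: 0.0939
grip_force: 0.0
```

```bash
python3 s.py
cat >> h.py <<'E'
from scipy.spatial.transform import Rotation as T
def plan(*wps,use=None):
    "grasp-point waypoints in world -> tool-axis units of 40 mm in total, and rows at 1.1 a row"
    o=ctrl.get_obs();R=T.from_euler("xyz",o["eef_rot"]).as_matrix();p=o["ee_pos"]-.019*R[:,2]
    for w in wps:
        d=R.T@(np.array(w)-p)/.04;n=int(np.ceil(max(np.linalg.norm(d)/1.15,abs(d).max())));print(w,"total",d.round(2),"rows",n,"per row",(d/n).round(3));p=np.array(w)
E
python3 -c "
from h import *
print(T.from_euler('xyz',ctrl.get_obs()['eef_rot']).as_matrix().round(3))
plan((.36,.08,.5),(.33,-.02,.1),(.44,.03,.09))"
```

```text
7.3 [ 0.316  0.122  0.236  0.083  2.035 -1.633] p [0.3913 0.1873 0.8492] grasp [0.3794 0.182  0.8631] tilt 43.0 az 24.3 y.z -0.013
[[-0.658 -0.425  0.622]
 [-0.319  0.905  0.281]
 [-0.682 -0.013 -0.731]]
(0.36, 0.08, 0.5) total [ 7.32 -1.98  5.62] rows 9 per row [ 0.814 -0.22   0.624]
(0.33, -0.02, 0.1) total [ 8.11 -1.81  6.14] rows 9 per row [ 0.901 -0.201  0.683]
(0.44, 0.03, 0.09) total [-2.04 -0.03  2.24] rows 3 per row [-0.679 -0.011  0.748]
```

```bash
python3 -c "
from h import *
plan((.381,.0095,.236),(.505,.0656,.09))"
```

```text
(0.381, 0.0095, 0.236) total [12.04 -3.71 10.28] rows 15 per row [ 0.803 -0.248  0.685]
(0.505, 0.0656, 0.09) total [0.   0.   4.99] rows 5 per row [0.    0.    0.998]
```

>>> {"method": "step_arm", "body": {"deltas": [{"dp":[0.8,-0.25,0.685],"twist":0},{"dp":[0.8,-0.25,0.685],"twist":0},{"dp":[0.8,-0.25,0.685],"twist":0},{"dp":[0.8,-0.25,0.685],"twist":0},{"dp":[0.8,-0.25,0.685],"twist":0},{"dp":[0.8,-0.25,0.685],"twist":0},{"dp":[0.8,-0.25,0.685],"twist":0},{"dp":[0.8,-0.25,0.685],"twist":0},{"dp":[0.8,-0.25,0.685],"twist":0},{"dp":[0.8,-0.25,0.685],"twist":0}]}}

```text
time_s: 8.3
ee_pos: [0.3947, 0.0852, 0.4898]
eef_rot: [-3.12, 0.749, -2.686]
force: [0.9, 0.2, 1.0]
grip_width: 0.094
grip_force: 0.0
```

```bash
python3 s.py; python3 -c "
from h import *
plan((.381,.0095,.236),(.505,.0656,.09))"
```

```text
8.3 [-0.12  -0.529  1.783  0.381  1.239 -2.14 ] p [0.3947 0.0852 0.4898] grasp [0.3829 0.0799 0.5038] tilt 42.9 az 24.2 y.z -0.016
(0.381, 0.0095, 0.236) total [ 5.16 -1.46  4.38] rows 7 per row [ 0.737 -0.209  0.626]
(0.505, 0.0656, 0.09) total [-0.01  0.01  4.99] rows 5 per row [-0.001  0.001  0.998]
```

>>> {"method": "step_arm", "body": {"deltas": [{"dp":[0,0,0],"twist":1},{"dp":[0,0,0],"twist":1},{"dp":[0,0,0],"twist":1},{"dp":[0,0,0],"twist":1},{"dp":[0,0,0],"twist":1},{"dp":[0,0,0],"twist":1},{"dp":[0,0,0],"twist":1},{"dp":[0,0,0],"twist":1},{"dp":[0,0,0],"twist":1},{"dp":[0,0,0],"twist":1},{"dp":[0,0,0],"twist":1},{"dp":[0,0,0],"twist":1}]}}

```text
time_s: 9.5
ee_pos: [0.395, 0.0857, 0.4915]
eef_rot: [2.546, 0.484, 2.596]
force: [0.5, -0.3, -0.4]
grip_width: 0.0936
grip_force: 0.0
```

>>> {"method": "step_arm", "body": {"deltas": [{"dp":[0,0,0],"twist":1},{"dp":[0,0,0],"twist":1},{"dp":[0,0,0],"twist":1},{"dp":[0,0,0],"twist":1},{"dp":[0,0,0],"twist":1},{"dp":[0,0,0],"twist":1},{"dp":[0,0,0],"twist":1},{"dp":[0,0,0],"twist":1},{"dp":[0,0,0],"twist":1},{"dp":[0,0,0],"twist":1},{"dp":[0,0,0],"twist":1},{"dp":[0,0,0],"twist":1}]}}

```text
time_s: 10.7
ee_pos: [0.395, 0.0857, 0.4915]
eef_rot: [2.395, -0.057, 1.933]
force: [-0.9, -0.6, 0.1]
grip_width: 0.0944
grip_force: 0.0
```

>>> {"method": "step_arm", "body": {"deltas": [{"dp":[0,0,0],"twist":1},{"dp":[0,0,0],"twist":1},{"dp":[0,0,0],"twist":1},{"dp":[0,0,0],"twist":1},{"dp":[0,0,0],"twist":1},{"dp":[0,0,0],"twist":1},{"dp":[0,0,0],"twist":1},{"dp":[0,0,0],"twist":1},{"dp":[0,0,0],"twist":1},{"dp":[0,0,0],"twist":1},{"dp":[0,0,0],"twist":1},{"dp":[0,0,0],"twist":1}]}}

```text
time_s: 11.9
ee_pos: [0.395, 0.0857, 0.4915]
eef_rot: [2.63, -0.573, 1.226]
force: [0.1, 0.6, 0.2]
grip_width: 0.0938
grip_force: 0.0
```

>>> {"method": "step_arm", "body": {"deltas": [{"dp":[0,0,0],"twist":1},{"dp":[0,0,0],"twist":1},{"dp":[0,0,0],"twist":1},{"dp":[0,0,0],"twist":1},{"dp":[0,0,0],"twist":1},{"dp":[0,0,0],"twist":1},{"dp":[0,0,0],"twist":1},{"dp":[0,0,0],"twist":1},{"dp":[0,0,0],"twist":1}]}}

```text
time_s: 12.8
ee_pos: [0.395, 0.0857, 0.4915]
eef_rot: [3.123, -0.749, 0.451]
force: [-0.2, -0.6, 0.9]
grip_width: 0.0942
grip_force: 0.0
```

```bash
python3 s.py; python3 -c "
from h import *
plan((.381,.0095,.236),(.505,.0656,.09))"
```

```text
12.8 [-0.118 -0.527  1.778  0.38   1.241  1.007] p [0.395  0.0857 0.4915] grasp [0.3832 0.0804 0.5054] tilt 42.9 az 24.3 y.z 0.014
(0.381, 0.0095, 0.236) total [-5.19  1.49  4.4 ] rows 7 per row [-0.741  0.212  0.629]
(0.505, 0.0656, 0.09) total [ 0.01 -0.    4.99] rows 5 per row [ 0.002 -0.001  0.998]
```

>>> {"method": "step_arm", "body": {"deltas": [{"dp":[-0.74,0.21,0.63],"twist":0},{"dp":[-0.74,0.21,0.63],"twist":0},{"dp":[-0.74,0.21,0.63],"twist":0},{"dp":[-0.74,0.21,0.63],"twist":0}]}}

```text
time_s: 13.2
ee_pos: [0.3936, 0.0449, 0.3361]
eef_rot: [3.119, -0.749, 0.455]
force: [1.4, -1.2, 0.1]
grip_width: 0.0942
grip_force: 0.0
```

```bash
python3 s.py
```

```text
13.2 [-0.297 -0.551  2.138  0.555  1.019  0.663] p [0.3936 0.0449 0.3361] grasp [0.3818 0.0396 0.35  ] tilt 42.9 az 24.2 y.z 0.016
```

```bash
python3 -c "
from h import *
plan((.43,.032,.178),(.505,.0656,.09))"
```

```text
(0.43, 0.032, 0.178) total [-2.2   0.62  3.85] rows 4 per row [-0.549  0.154  0.961]
(0.505, 0.0656, 0.09) total [0.01 0.   3.01] rows 4 per row [0.002 0.001 0.753]
```

>>> {"method": "step_arm", "body": {"deltas": [{"dp":[-0.55,0.155,0.96],"twist":0},{"dp":[-0.55,0.155,0.96],"twist":0},{"dp":[-0.55,0.155,0.96],"twist":0},{"dp":[-0.55,0.155,0.96],"twist":0}]}}

```text
time_s: 13.6
ee_pos: [0.4417, 0.037, 0.1641]
eef_rot: [3.118, -0.748, 0.456]
force: [1.2, 0.5, 1.3]
grip_width: 0.0936
grip_force: 0.0
```

```bash
python3 s.py
python3 - <<'E'
from h import *
im,d=ctrl.camera("side");c=im[150:330,180:400]
cv2.imwrite("pics/s1.png",cv2.resize(c[:,:,::-1],None,fx=3.3,fy=3.3))
plan((.505,.0656,.09))
E
```

```text
13.6 [-0.271 -0.193  2.332  0.911  0.581  0.177] p [0.4417 0.037  0.1641] grasp [0.4299 0.0317 0.178 ] tilt 42.9 az 24.1 y.z 0.018
(0.505, 0.0656, 0.09) total [0.2  0.03 2.89] rows 3 per row [0.065 0.011 0.963]
```

View pics/s1.png

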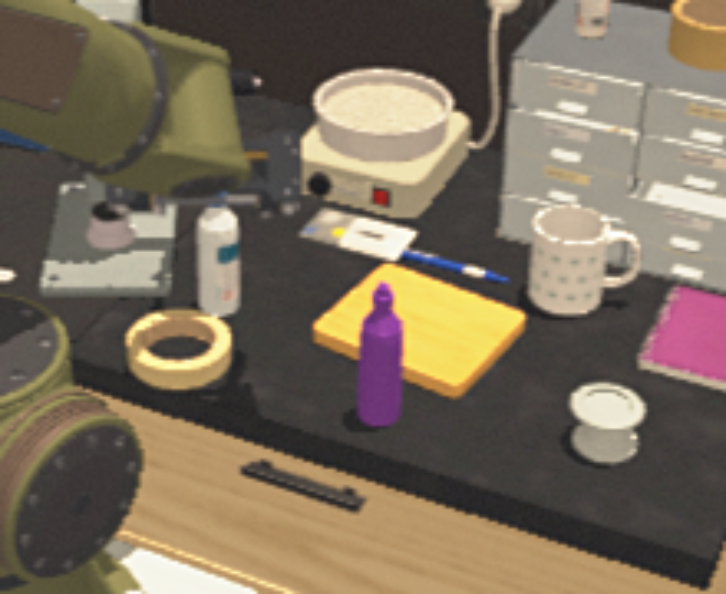

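>>> {"method": "step_arm", "body": {"deltas": [{"dp":[0.06,0.01,0.72],"twist":0},{"dp":[0.05,0.01,0.72],"twist":0},{"dp":[0.05,0.01,0.72],"twist":0},{"dp":[0.05,0.01,0.73],"twist":0}]}}

```text
time_s: 14.05
ee_pos: [0.5208, 0.0717, 0.0872]
eef_rot: [3.12, -0.75, 0.455]
force: [0.0, -0.7, 1.3]
grip_width: 0.0939
grip_force: 0.0
```

>>> {"method": "step_arm", "body": {"deltas": [{"dp":[0,0,0],"twist":0},{"dp":[0,0,0],"twist":0},{"dp":[0,0,0],"twist":0},{"dp":[0,0,0],"twist":0},{"dp":[0,0,0],"twist":0},{"dp":[0,0,0],"twist":0}], "gripper": -1, "squeeze": 15}}

```text
time_s: 14.65
ee_pos: [0.5196, 0.071, 0.0871]
eef_rot: [3.12, -0.749, 0.456]
force: [1.0, -0.2, -0.1]
grip_width: 0.0492
grip_force: 0.0
```

```bash
python3 s.py
python3 - <<'E'
from h import *
d=np.load("top0.npz");im=d["im"];h=cv2.cvtColor(im,cv2.COLOR_RGB2HSV)
P,u,v=pts("top",d["d"]);H=h[v,u]
m=(H[:,1]>120)&(H[:,0]>10)&(H[:,0]<30)&(P[:,0]>.44)&(P[:,0]<.66)&(P[:,1]<-.03)&(P[:,1]>-.27)&(abs(P[:,2]-.018)<.01)
print(cv2.minAreaRect(P[m][:,:2].astype(np.float32)),P[m].mean(0),cv2.boxPoints(cv2.minAreaRect(P[m][:,:2].astype(np.float32))))
plan((.49,.0,.095))
E
```

```text
14.65 [-0.118  0.172  2.214  1.354  0.367 -0.206] p [0.5196 0.071  0.0871] grasp [0.5078 0.0657 0.101 ] tilt 42.9 az 24.3 y.z 0.016
((0.5530502200126648, -0.14568811655044556), (0.1741180568933487, 0.1618964523077011), 81.75836944580078) [ 0.5465694  -0.14457586  0.01753642] [[ 0.46045825 -0.22024426]
 [ 0.6206827  -0.2434518 ]
 [ 0.64564216 -0.07113197]
 [ 0.48541772 -0.04792443]]
(0.49, 0.0, 0.095) total [-0.92  1.29 -0.63] rows 2 per row [-0.461  0.646 -0.313]
```

>>> {"method": "step_arm", "body": {"deltas": [{"dp":[0,0,0],"twist":0},{"dp":[0,0,0],"twist":0},{"dp":[0,0,0],"twist":0}]}}

```text
time_s: 14.95
ee_pos: [0.5196, 0.0712, 0.0866]
eef_rot: [3.12, -0.748, 0.456]
force: [0.2, 0.6, 2.9]
grip_width: 0.0419
grip_force: 14.8
```

```bash
python3 s.py
python3 - <<'E'
from h import *
g=np.array([.5078,.0657,.101])
plan(g+[0,-.015,.008],(.5078,-.06,.135),(.557,-.13,.135),(.557,-.137,.1205))
E
```

```text
14.95 [-0.117  0.174  2.214  1.354  0.367 -0.207] p [0.5196 0.0712 0.0866] grasp [0.5079 0.0659 0.1005] tilt 42.9 az 24.3 y.z 0.016
[0.5078 0.0507 0.109 ] total [ 0.02  0.35 -0.26] rows 1 per row [ 0.02   0.346 -0.262]
(0.5078, -0.06, 0.135) total [-0.45  2.51 -1.25] rows 3 per row [-0.15   0.837 -0.417]
(0.557, -0.13, 0.135) total [0.25 2.11 0.27] rows 3 per row [0.082 0.702 0.091]
(0.557, -0.137, 0.1205) total [-0.3   0.15  0.22] rows 1 per row [-0.303  0.153  0.217]
```

>>> {"method": "step_arm", "body": {"deltas": [{"dp":[0.01,0.17,-0.15],"twist":0},{"dp":[0.01,0.17,-0.11],"twist":0},{"dp":[-0.1,0.5,-0.25],"twist":0},{"dp":[-0.1,0.5,-0.25],"twist":0},{"dp":[-0.1,0.5,-0.25],"twist":0},{"dp":[-0.1,0.5,-0.25],"twist":0},{"dp":[-0.05,0.5,-0.25],"twist":0},{"dp":[0.05,0.52,0.06],"twist":0},{"dp":[0.05,0.53,0.07],"twist":0},{"dp":[0.05,0.53,0.07],"twist":0},{"dp":[0.1,0.53,0.07],"twist":0}]}}

```text
time_s: 16.05
ee_pos: [0.5686, -0.1248, 0.1203]
eef_rot: [3.122, -0.747, 0.454]
force: [-0.8, 0.2, -1.2]
grip_width: 0.0418
grip_force: 14.8
```

```bash
python3 s.py
python3 - <<'E'
from h import *
im,d=ctrl.camera("side");c=im[150:330,180:400]
cv2.imwrite("pics/s2.png",cv2.resize(c[:,:,::-1],None,fx=3.3,fy=3.3))
plan((.557,-.137,.125),(.557,-.137,.1190))
E
```

```text
16.05 [-0.545  0.288  1.949  1.027  0.714 -0.167] p [ 0.5686 -0.1248  0.1203] grasp [ 0.5568 -0.1301  0.1342] tilt 42.8 az 24.3 y.z 0.015
(0.557, -0.137, 0.125) total [-0.23  0.09  0.13] rows 1 per row [-0.233  0.085  0.125]
(0.557, -0.137, 0.119) total [-0.1  -0.    0.11] rows 1 per row [-0.102 -0.002  0.11 ]
```

View pics/s2.png

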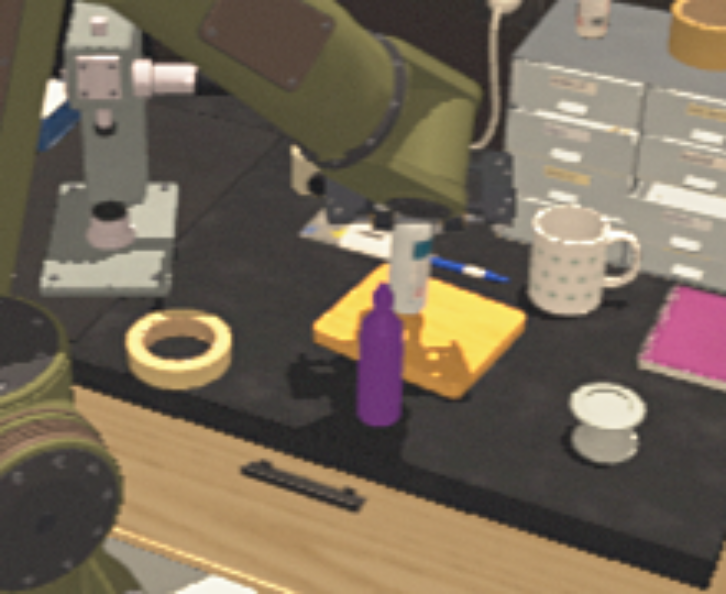

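>>> {"method": "step_arm", "body": {"deltas": [{"dp":[-0.12,0.05,0.07],"twist":0},{"dp":[-0.12,0.04,0.06],"twist":0},{"dp":[-0.06,0,0.06],"twist":0},{"dp":[-0.05,0,0.05],"twist":0},{"dp":[0,0,0],"twist":0}]}}

```text
time_s: 16.6
ee_pos: [0.5668, -0.1286, 0.1046]
eef_rot: [3.121, -0.748, 0.456]
force: [-1.1, 1.1, 1.6]
grip_width: 0.0419
grip_force: 14.9
```

```bash
python3 s.py
```

```text
16.6 [-0.555  0.318  1.958  1.066  0.702 -0.226] p [ 0.5668 -0.1286  0.1046] grasp [ 0.555  -0.1339  0.1185] tilt 42.9 az 24.4 y.z 0.015
```

>>> {"method": "step_arm", "body": {"deltas": [{"dp":[0,0,0.01],"twist":0},{"dp":[0,0,0],"twist":0},{"dp":[0,0,0],"twist":0},{"dp":[0,0,0],"twist":0},{"dp":[0,0,0],"twist":0},{"dp":[0,0,0],"twist":0}], "gripper": 1}}

```text
time_s: 17.2
ee_pos: [0.567, -0.129, 0.1041]
eef_rot: [3.12, -0.748, 0.455]
force: [-0.1, 0.2, -0.4]
grip_width: 0.0866
grip_force: 0.0
```

>>> {"method": "step_arm", "body": {"deltas": [{"dp":[0,0,-0.3],"twist":0},{"dp":[0,0,-0.7],"twist":0},{"dp":[0,0,-1],"twist":0},{"dp":[0,0,-1],"twist":0},{"dp":[0,0,-1],"twist":0}]}}

```text
time_s: 17.7
ee_pos: [0.4662, -0.1741, 0.2229]
eef_rot: [3.12, -0.747, 0.455]
force: [0.6, -0.3, 0.7]
grip_width: 0.0939
grip_force: 0.0
```

```bash
python3 s.py
python3 - <<'E'
from h import *
im,d=ctrl.camera("side");P,u,v=pts("side",d)
from scipy.optimize import least_squares
m=(P[:,2]>.04)&(P[:,2]<.12)&(abs(P[:,0]-.545)<.05)&(abs(P[:,1]+.14)<.05)
f=least_squares(lambda c:np.hypot(P[m,0]-c[0],P[m,1]-c[1])-.021,[.555,-.13],loss="soft_l1",f_scale=.003);print("bottle",f.x,m.sum(),abs(f.fun).mean())
m=(abs(P[:,2]-.049)<.006)&(P[:,0]>.42)&(P[:,0]<.52)&(P[:,1]<-.32)&(P[:,1]>-.42)
print("lens",cv2.minEnclosingCircle(P[m][:,:2].astype(np.float32)),np.percentile(P[m],[5,50,95],0))
im,d=ctrl.camera("top");P,u,v=pts("top",d)
m=(abs(P[:,2]-.049)<.012)&(P[:,0]>.42)&(P[:,0]<.52)&(P[:,1]<-.32)&(P[:,1]>-.42)
print("lens top",m.sum(),cv2.minEnclosingCircle(P[m][:,:2].astype(np.float32)),P[m].mean(0))
cv2.imwrite("pics/s3.png",cv2.resize(im[100:260,200:420][:,:,::-1],None,fx=3.3,fy=3.3))
plan((.42,-.3886,.2),(.46,-.3705,.125),(.4665,-.367,.044))
E
```

```text
17.7 [-0.791 -0.005  2.006  0.842  1.022 -0.083] p [ 0.4662 -0.1741  0.2229] grasp [ 0.4544 -0.1794  0.2368] tilt 42.8 az 24.3 y.z 0.016
bottle [ 0.55225208 -0.13484786] 245 0.002048090898804151
lens ((0.46810856461524963, -0.36695945262908936), 0.03459116816520691) [[ 0.43964797 -0.39488258  0.04323452]
 [ 0.46480133 -0.3677322   0.04604012]
 [ 0.49403968 -0.34040232  0.04990208]]
lens top 112 ((0.46557486057281494, -0.36803388595581055), 0.033189497888088226) [ 0.47060535 -0.37603591  0.04551948]
(0.42, -0.3886, 0.2) total [-2.92  4.31 -1.25] rows 5 per row [-0.585  0.861 -0.25 ]
(0.46, -0.3705, 0.125) total [-0.47 -0.03  2.12] rows 3 per row [-0.158 -0.008  0.707]
(0.4665, -0.367, 0.044) total [-1.24 -0.05  1.61] rows 2 per row [-0.622 -0.027  0.804]
```

View pics/s3.png

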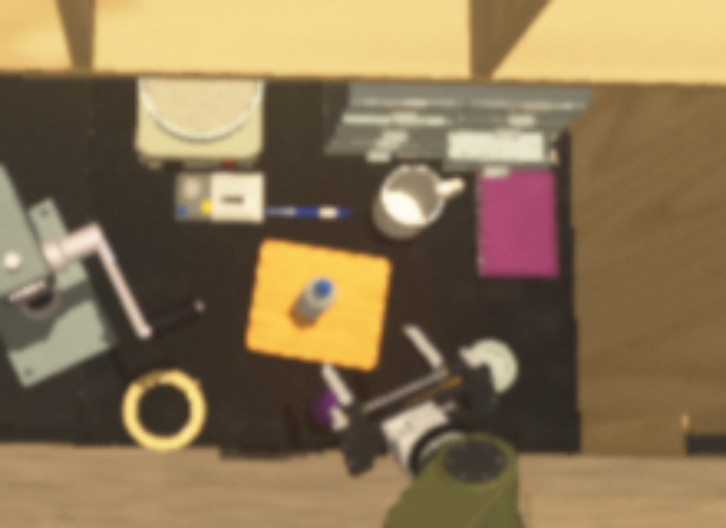

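Run:
```python
from h import *
for c in("side","top"):
    d=np.load(c+"0.npz");P,u,v=pts(c,d["d"])
    for x in np.arange(.1,.75,.08):
        m=(abs(P[:,0]-x)<.04)&(P[:,1]<-.4)&(P[:,1]>-1)&(P[:,2]>.08)&(P[:,2]<.6)
        if m.sum()>5: print(c,x.round(2),m.sum(),"ymax",np.percentile(P[m,1],[50,95,99,100]).round(3),"z",np.percentile(P[m,2],[1,99]).round(2))
```

```text
side 0.34 12177 ymax [-0.615 -0.516 -0.506 -0.504] z [0.09 0.6 ]
side 0.42 5075 ymax [-0.617 -0.514 -0.505 -0.503] z [0.08 0.59]
side 0.74 555 ymax [-0.424 -0.403 -0.401 -0.4  ] z [0.08 0.23]
top 0.34 1031 ymax [-0.585 -0.503 -0.503 -0.5  ] z [0.09 0.59]
top 0.42 1688 ymax [-0.502 -0.5   -0.499 -0.499] z [0.09 0.6 ]
top 0.5 1630 ymax [-0.502 -0.5   -0.499 -0.498] z [0.09 0.6 ]
top 0.58 1573 ymax [-0.502 -0.5   -0.499 -0.499] z [0.09 0.6 ]
top 0.66 1340 ymax [-0.502 -0.5   -0.499 -0.498] z [0.09 0.59]
top 0.74 742 ymax [-0.501 -0.41  -0.403 -0.401] z [0.08 0.43]
```

Run:
```python
from h import *
plan((.4665,-.3675,.14),(.4665,-.3675,.0445))
```

```text
(0.4665, -0.3675, 0.14) total [-3.01  4.29  0.72] rows 5 per row [-0.602  0.858  0.144]
(0.4665, -0.3675, 0.0445) total [-1.63 -0.05  1.75] rows 3 per row [-0.542 -0.017  0.583]
```

>>> {"method": "step_arm", "body": {"deltas": [{"dp":[-0.43,0.61,0.1],"twist":0},{"dp":[-0.43,0.61,0.1],"twist":0},{"dp":[-0.43,0.61,0.1],"twist":0},{"dp":[-0.43,0.61,0.1],"twist":0},{"dp":[-0.43,0.61,0.11],"twist":0},{"dp":[-0.43,0.62,0.11],"twist":0},{"dp":[-0.43,0.62,0.11],"twist":0},{"dp":[0,0,0],"twist":0}]}}

```text
time_s: 18.6
ee_pos: [0.4793, -0.3611, 0.1182]
eef_rot: [3.125, -0.747, 0.451]
force: [1.1, -0.7, 0.0]
grip_width: 0.094
grip_force: 0.0
```

```bash
python3 s.py;python3 - <<'E'
from h import *
plan((.4665,-.3675,.06),(.4665,-.3675,.0445))
E
```

```text
18.6 [-1.019  0.459  1.707  0.877  1.068 -0.373] p [ 0.4793 -0.3611  0.1182] grasp [ 0.4675 -0.3665  0.1321] tilt 42.8 az 24.4 y.z 0.012
(0.4665, -0.3675, 0.06) total [-1.25 -0.01  1.3 ] rows 2 per row [-0.625 -0.005  0.65 ]
(0.4665, -0.3675, 0.0445) total [-0.26 -0.    0.28] rows 1 per row [-0.263 -0.005  0.284]
```

>>> {"method": "step_arm", "body": {"deltas": [{"dp":[-0.31,0,0.325],"twist":0},{"dp":[-0.31,0,0.325],"twist":0},{"dp":[-0.31,0,0.325],"twist":0},{"dp":[-0.31,0,0.325],"twist":0},{"dp":[0,0,0],"twist":0}]}}

```text
time_s: 19.1
ee_pos: [0.4789, -0.3595, 0.0472]
eef_rot: [3.126, -0.747, 0.452]
force: [-0.1, -0.7, 0.8]
grip_width: 0.0939
grip_force: 0.0
```

```bash
python3 s.py;python3 - <<'E'
from h import *
plan((.4665,-.3675,.0445))
im,d=ctrl.camera("side");cv2.imwrite("pics/s4.png",cv2.resize(im[200:330,290:440][:,:,::-1],None,fx=4.5,fy=4.5))
E
```

```text
19.1 [-1.018  0.576  1.733  0.946  0.982 -0.506] p [ 0.4789 -0.3595  0.0472] grasp [ 0.4672 -0.3648  0.0611] tilt 42.8 az 24.6 y.z 0.012
(0.4665, -0.3675, 0.0445) total [-0.31  0.05  0.28] rows 1 per row [-0.314  0.048  0.276]
```

View pics/s4.png

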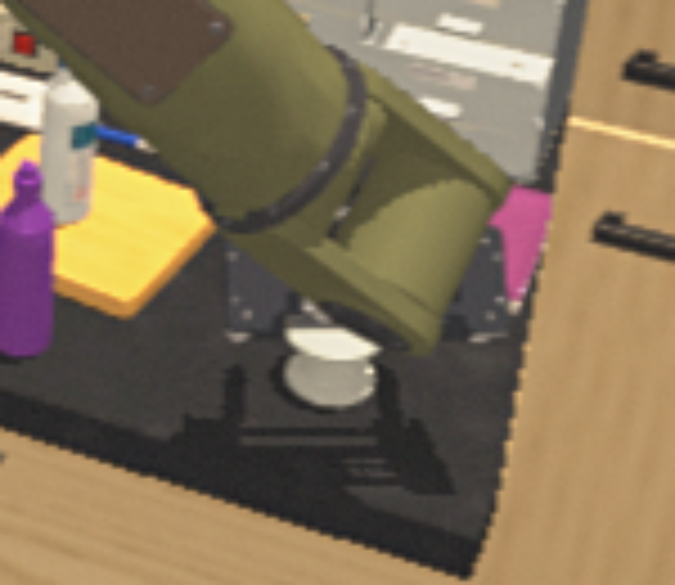

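>>> {"method": "step_arm", "body": {"deltas": [{"dp":[-0.16,0.03,0.14],"twist":0},{"dp":[-0.16,0.02,0.14],"twist":0},{"dp":[0,0,0],"twist":0}]}}

```text
time_s: 19.45
ee_pos: [0.4786, -0.3637, 0.0313]
eef_rot: [3.122, -0.747, 0.454]
force: [-0.1, -0.2, 0.4]
grip_width: 0.0939
grip_force: 0.0
```

```bash
python3 s.py;python3 - <<'E'
from h import *
plan((.4665,-.3675,.0445))
E
```

```text
19.45 [-1.023  0.609  1.727  0.961  0.967 -0.537] p [ 0.4786 -0.3637  0.0313] grasp [ 0.4668 -0.369   0.0452] tilt 42.8 az 24.4 y.z 0.014
(0.4665, -0.3675, 0.0445) total [-0.01 -0.04  0.02] rows 1 per row [-0.005 -0.037  0.019]
```

>>> {"method": "step_arm", "body": {"deltas": [{"dp":[0,-0.03,0.01],"twist":0},{"dp":[0,0,0],"twist":0},{"dp":[0,0,0],"twist":0},{"dp":[0,0,0],"twist":0},{"dp":[0,0,0],"twist":0},{"dp":[0,0,0],"twist":0},{"dp":[0,0,0],"twist":0}], "gripper": -1, "squeeze": 10}}

```text
time_s: 20.15
ee_pos: [0.4786, -0.3627, 0.032]
eef_rot: [3.12, -0.748, 0.456]
force: [-0.9, 0.3, 3.3]
grip_width: 0.0652
grip_force: 10.0
```

```bash
python3 s.py;python3 - <<'E'
from h import *
o=ctrl.get_obs();print(o["grip_width"],o["grip_force"])
plan((.4665,-.3675,.06),(.4665,-.3675,.16),(.43,-.2,.3))
# press pose: fit side & top head
for c in("side","top"):
    d=np.load(c+"0.npz");P,u,v=pts(c,d["d"])
    m=(abs(P[:,2]-.27)<.005)&(P[:,0]>.45)&(P[:,0]<.72)&(P[:,1]>.15)&(P[:,1]<.36)
    r=cv2.minAreaRect(P[m][:,:2].astype(np.float32));print(c,r)
E
```

```text
20.15 [-1.022  0.606  1.729  0.962  0.966 -0.538] p [ 0.4786 -0.3627  0.032 ] grasp [ 0.4668 -0.368   0.0459] tilt 42.9 az 24.3 y.z 0.016
0.06516454474349326 10.000268709045486
(0.4665, -0.3675, 0.06) total [ 0.24 -0.01 -0.26] rows 1 per row [ 0.238 -0.01  -0.26 ]
(0.4665, -0.3675, 0.16) total [ 1.7   0.04 -1.83] rows 3 per row [ 0.567  0.013 -0.611]
(0.43, -0.2, 0.3) total [ 3.13 -4.12 -1.96] rows 5 per row [ 0.626 -0.824 -0.392]
side ((0.5872047543525696, 0.24617299437522888), (0.1515117734670639, 0.06908740848302841), 26.072114944458008)
top ((0.5848035216331482, 0.24785593152046204), (0.1441410481929779, 0.06911264359951019), 26.736736297607422)
```

>>> {"method": "step_arm", "body": {"deltas": [{"dp":[0.15,0,-0.17],"twist":0},{"dp":[0.3,0,-0.3],"twist":0},{"dp":[0.5,0,-0.55],"twist":0},{"dp":[0.5,0,-0.55],"twist":0},{"dp":[0.5,0,-0.55],"twist":0},{"dp":[0,0,0],"twist":0}]}}

```text
time_s: 20.75
ee_pos: [0.4781, -0.3625, 0.1515]
eef_rot: [3.112, -0.748, 0.461]
force: [0.3, 0.7, -0.4]
grip_width: 0.0652
grip_force: 10.0
```

```bash
cat > l.py <<'E'
from h import *
o=ctrl.get_obs();R=T.from_euler("xyz",o["eef_rot"]).as_matrix();g=o["ee_pos"]-.019*R[:,2];print("width",o["grip_width"],"g",g.round(4))
for c in("side","top"):
    im,d=ctrl.camera(c);P,u,v=pts(c,d);Q=(P-g)
    for r in ctrl.cut_out(c,"lens_blank")[:2]:
        A,_,_=pts(c,d,r["pixels"]);print(c,r["conf"],len(A),np.median(A-g,0).round(4) if len(A) else "",(np.array(r["rect"])*[512,384,512,384]).round())
    if c=="side":
        k=ctrl.get_calibration(c);p=k["world_to_cam"]@np.r_[g,1];x=int(k["fx"]*p[0]/p[2]+k["cx"]);y=int(k["fy"]*p[1]/p[2]+k["cy"]);print(x,y)
        cv2.imwrite("pics/l_%.2f.png"%o["time_s"],cv2.resize(im[max(0,y-40):y+40,x-50:x+50][:,:,::-1],None,fx=7,fy=7))
E
python3 s.py; python3 l.py; ls pics
```

```text
20.75 [-1.023  0.408  1.69   0.854  1.109 -0.327] p [ 0.4781 -0.3625  0.1515] grasp [ 0.4663 -0.3677  0.1654] tilt 42.9 az 23.9 y.z 0.022
width 0.06519083783146044 g [ 0.4663 -0.3677  0.1654]
side 0.56 56 [-0.0206 -0.0155 -0.0004] [363. 242. 378. 247.]
368 241
top 0.6 233 [-0.0014  0.     -0.0049] [349. 199. 362. 218.]
top 0.54 38 [-0.0027  0.0177 -0.1522] [338. 211. 345. 218.]
l_20.75.png
s1.png
s2.png
s3.png
s4.png
side0.png
top0.png
```

Run:
```python
from h import *
plan((.43,-.2,.38),(.42,.1,.38),(.40,.19,.36),(.444,.182,.189))
```

```text
(0.43, -0.2, 0.38) total [ 4.49 -4.06 -3.41] rows 7 per row [ 0.642 -0.58  -0.488]
(0.42, 0.1, 0.38) total [ 2.25 -6.89  1.95] rows 7 per row [ 0.321 -0.984  0.279]
(0.4, 0.19, 0.36) total [ 0.05 -2.25  0.69] rows 3 per row [ 0.018 -0.752  0.23 ]
(0.444, 0.182, 0.189) total [-2.24  0.59  3.76] rows 4 per row [-0.561  0.147  0.94 ]
```

>>> {"method": "step_arm", "body": {"deltas": [{"dp":[0.3,-0.28,-0.24],"twist":0},{"dp":[0.6,-0.54,-0.45],"twist":0},{"dp":[0.6,-0.54,-0.45],"twist":0},{"dp":[0.6,-0.54,-0.45],"twist":0},{"dp":[0.6,-0.54,-0.45],"twist":0},{"dp":[0.6,-0.54,-0.45],"twist":0},{"dp":[0.6,-0.54,-0.45],"twist":0},{"dp":[0.6,-0.54,-0.45],"twist":0}]}}

```text
time_s: 21.75
ee_pos: [0.4422, -0.1934, 0.3664]
eef_rot: [3.123, -0.747, 0.454]
force: [0.2, -0.4, 0.4]
grip_width: 0.0651
grip_force: 10.0
```

>>> {"method": "step_arm", "body": {"deltas": [{"dp":[0.25,-0.76,0.22],"twist":0},{"dp":[0.25,-0.76,0.22],"twist":0},{"dp":[0.25,-0.76,0.22],"twist":0},{"dp":[0.25,-0.76,0.22],"twist":0},{"dp":[0.25,-0.76,0.22],"twist":0},{"dp":[0.25,-0.76,0.22],"twist":0},{"dp":[0.25,-0.76,0.22],"twist":0},{"dp":[0.25,-0.76,0.22],"twist":0},{"dp":[0.25,-0.77,0.22],"twist":0}]}}

```text
time_s: 22.65
ee_pos: [0.4337, 0.1059, 0.3644]
eef_rot: [3.121, -0.747, 0.455]
force: [1.5, -0.9, -0.6]
grip_width: 0.065
grip_force: 10.0
```

```bash
python3 s.py
python3 - <<'E'
from h import *
print(ctrl.get_obs()["grip_width"])
plan((.40,.19,.36),(.444,.182,.189))
E
```

```text
22.65 [-0.024 -0.444  2.016  0.383  0.911  0.967] p [0.4337 0.1059 0.3644] grasp [0.4219 0.1006 0.3783] tilt 42.8 az 24.3 y.z 0.015
0.06496094377869323
(0.4, 0.19, 0.36) total [ 0.05 -2.26  0.62] rows 3 per row [ 0.016 -0.754  0.208]
(0.444, 0.182, 0.189) total [-2.24  0.59  3.76] rows 4 per row [-0.561  0.147  0.94 ]
```

>>> {"method": "step_arm", "body": {"deltas": [{"dp":[0.01,-0.75,0.2],"twist":0},{"dp":[0.01,-0.75,0.2],"twist":0},{"dp":[0.02,-0.75,0.2],"twist":0},{"dp":[-0.45,0.12,0.75],"twist":0},{"dp":[-0.45,0.12,0.75],"twist":0},{"dp":[-0.45,0.12,0.75],"twist":0},{"dp":[-0.45,0.12,0.75],"twist":0},{"dp":[-0.45,0.12,0.75],"twist":0},{"dp":[0,0,0],"twist":0}]}}

```text
time_s: 23.55
ee_pos: [0.4538, 0.1837, 0.1713]
eef_rot: [3.123, -0.739, 0.453]
force: [-1.4, 0.8, 0.6]
grip_width: 0.0655
grip_force: 10.0
```

```bash
python3 s.py; python3 l.py
python3 - <<'E'
from h import *
plan((.5502,.2292,.064))
im,d=ctrl.camera("side");P,u,v=pts("side",d)
# seat top disc: fit circle r22
m=(abs(P[:,2]-.05)<.004)&(np.hypot(P[:,0]-.55,P[:,1]-.229)<.035);print(m.sum(),P[m].mean(0) if m.any() else "", cv2.minEnclosingCircle(P[m][:,:2].astype(np.float32)) if m.any() else "")
d0=np.load("side0.npz");P,u,v=pts("side",d0["d"]);m=(abs(P[:,2]-.05)<.004)&(np.hypot(P[:,0]-.55,P[:,1]-.229)<.035);print(m.sum(),P[m].mean(0),cv2.minEnclosingCircle(P[m][:,:2].astype(np.float32)))
cv2.imwrite("pics/s5.png",cv2.resize(im[130:270,150:310][:,:,::-1],None,fx=4.2,fy=4.2))
E
```

```text
23.55 [ 0.241 -0.126  2.252  0.416  0.31   1.015] p [0.4538 0.1837 0.1713] grasp [0.4422 0.1785 0.1853] tilt 42.3 az 24.4 y.z 0.014
width 0.06547757715722041 g [0.4422 0.1785 0.1853]
side 0.52 86 [-0.0138 -0.006  -0.0003] [196. 198. 213. 205.]
206 198
top 0.73 230 [-0.002   0.0002  0.0034] [213. 203. 224. 220.]
top 0.41 1132 [ 0.0979 -0.3287 -0.1676] [274. 177. 317. 209.]
(0.5502, 0.2292, 0.064) total [-0.04 -0.04  4.34] rows 5 per row [-0.007 -0.008  0.868]
61 [0.55133348 0.22628869 0.05011275] ((0.5500567555427551, 0.23059149086475372), 0.02747981622815132)
62 [0.55203423 0.22719205 0.04973687] ((0.5518085360527039, 0.22805172204971313), 0.024844573810696602)
```

View pics/s5.png

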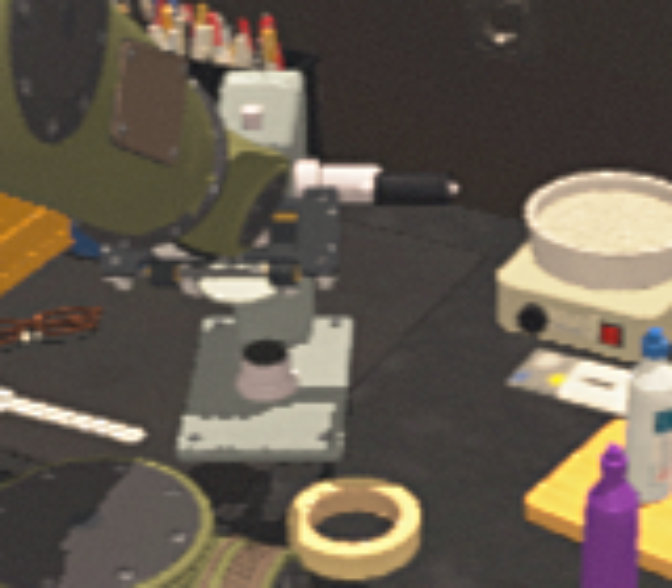

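```bash
cat > k.py <<'E'
from h import *
from scipy.optimize import least_squares
D=[([1.177,.3005,1.5216],[.1765,.5206,.2049],[-3.1404,0,2.8148]),([.292,.246,.235],[.3305,.1386,.7401],[-3.14,.037,-2.697]),([.315,.204,.236],[.3613,.1647,.7658],[-3.132,.304,-2.698]),([.318,.152,.236],[.3802,.1796,.8124],[-3.127,.575,-2.694]),
([-.12,-.529,1.783],[.3947,.0852,.4898],[-3.12,.749,-2.686]),([-.271,-.193,2.332],[.4417,.037,.1641],[3.118,-.748,.456]),([-.118,.172,2.214],[.5196,.071,.0871],[3.12,-.749,.456]),([-.555,.318,1.958],[.5668,-.1286,.1046],[3.121,-.748,.456]),([-1.023,.609,1.727],[.4786,-.3637,.0313],[3.122,-.747,.454]),([.241,-.126,2.252],[.4538,.1837,.1713],[3.123,-.739,.453])]
def wrist(q,k):
    a,h,l1,l2,b,L,y=k;r=a+l1*np.sin(q[1])+l2*np.sin(q[1]+q[2]+b);z=h+l1*np.cos(q[1])+l2*np.cos(q[1]+q[2]+b)
    c,s=np.cos(q[0]),np.sin(q[0]);return np.array([r*c-y*s,r*s+y*c,z])
res=lambda k:np.concatenate([wrist(q,k)+k[5]*T.from_euler("xyz",e).as_matrix()[:,2]-p for q,p,e in D])
f=least_squares(res,[.05,.35,.45,.45,0,.25,0]);k=f.x;print(k.round(4),abs(f.fun).max())
if __name__=="__main__":
  R=T.from_euler("xyz",[3.121,-.748,.456]).as_matrix()
  for g in[(.444,.182,.189),(.5,.205,.125),(.551,.228,.064),(.551,.228,.056)]:
    w=np.array(g)+.019*R[:,2]-k[5]*R[:,2]
    s=least_squares(lambda q:wrist(q,k)-w,[.2,0,2.2]);q=s.x
    fd=np.array([np.sin(q[1]+q[2])*np.cos(q[0]),np.sin(q[1]+q[2])*np.sin(q[0]),np.cos(q[1]+q[2])])
    print(g,q.round(3),abs(s.fun).max().round(4),"q5",np.arccos(fd@R[:,2]).round(3))
E
python3 k.py
```

```text
[1.000e-04 2.210e-01 4.240e-01 4.494e-01 9.080e-02 2.703e-01 3.670e-02] 0.0003678209054687742
(0.444, 0.182, 0.189) [ 0.25  -0.127  2.247] 0.0 q5 0.304
(0.5, 0.205, 0.125) [0.273 0.151 2.157] 0.0 q5 0.138
(0.551, 0.228, 0.064) [0.293 0.391 2.037] 0.0 q5 0.095
(0.551, 0.228, 0.056) [0.293 0.409 2.038] 0.0 q5 0.103
```

>>> {"method": "step_arm", "body": {"deltas": [{"dp":[0,0,0.35],"twist":0},{"dp":[0,0,0.35],"twist":0},{"dp":[0,0,0.35],"twist":0},{"dp":[0,0,0.35],"twist":0},{"dp":[0,0,0.35],"twist":0},{"dp":[0,0,0.35],"twist":0}]}}

```text
time_s: 24.4
ee_pos: [0.5083, 0.2087, 0.1163]
eef_rot: [3.12, -0.75, 0.456]
force: [-0.4, 0.2, 0.3]
grip_width: 0.0653
grip_force: 10.0
```

```bash
python3 s.py
python3 - <<'E'
from h import *
plan((.551,.2285,.064))
E
```

```text
24.4 [0.271 0.131 2.165 0.808 0.145 0.632] p [0.5083 0.2087 0.1163] grasp [0.4965 0.2034 0.1302] tilt 43.0 az 24.3 y.z 0.016
(0.551, 0.2285, 0.064) total [-0.03 -0.01  2.23] rows 3 per row [-0.011 -0.004  0.745]
```

>>> {"method": "step_arm", "body": {"deltas": [{"dp":[0,0,0.25],"twist":0},{"dp":[0,0,0.25],"twist":0},{"dp":[0,0,0.25],"twist":0},{"dp":[0,0,0.25],"twist":0},{"dp":[0,0,0.25],"twist":0},{"dp":[0,0,0.25],"twist":0},{"dp":[0,0,0.25],"twist":0},{"dp":[0,0,0.25],"twist":0},{"dp":[0,0,0.2],"twist":0},{"dp":[0,0,0],"twist":0}]}}

```text
time_s: 25.4
ee_pos: [0.5629, 0.2334, 0.0516]
eef_rot: [3.121, -0.75, 0.456]
force: [-0.6, -0.6, -0.5]
grip_width: 0.0648
grip_force: 10.0
```

```bash
python3 s.py
python3 - <<'E'
from h import *
plan((.551,.2285,.064),(.551,.2285,.0565))
E
```

```text
25.4 [ 0.293  0.388  2.038  1.89   0.095 -0.44 ] p [0.5629 0.2334 0.0516] grasp [0.5511 0.2281 0.0655] tilt 43.0 az 24.4 y.z 0.015
(0.551, 0.2285, 0.064) total [-0.02 -0.01  0.03] rows 1 per row [-0.023 -0.011  0.029]
(0.551, 0.2285, 0.0565) total [-0.13 -0.    0.14] rows 1 per row [-0.128 -0.003  0.137]
```

>>> {"method": "step_arm", "body": {"deltas": [{"dp":[-0.05,0,0.055],"twist":0},{"dp":[-0.05,0,0.055],"twist":0},{"dp":[-0.04,0,0.045],"twist":0},{"dp":[0,0,0],"twist":0},{"dp":[0,0,0],"twist":0}]}}

```text
time_s: 25.9
ee_pos: [0.5625, 0.2328, 0.0431]
eef_rot: [3.121, -0.749, 0.456]
force: [-0.5, 0.1, -0.7]
grip_width: 0.0656
grip_force: 10.0
```

```bash
python3 s.py
```

```text
25.9 [ 0.292  0.406  2.04   2.071  0.103 -0.623] p [0.5625 0.2328 0.0431] grasp [0.5507 0.2275 0.057 ] tilt 42.9 az 24.3 y.z 0.015
```

>>> {"method": "step_arm", "body": {"deltas": [{"dp":[-0.02,0,0.02],"twist":0},{"dp":[0,0,0],"twist":0},{"dp":[0,0,0],"twist":0}]}}

```text
time_s: 26.2
ee_pos: [0.5626, 0.2329, 0.0418]
eef_rot: [3.121, -0.749, 0.456]
force: [-2.3, -1.2, 6.0]
grip_width: 0.0648
grip_force: 10.0
```

```bash
python3 s.py
python3 - <<'E'
from h import *
im,d=ctrl.camera("side");cv2.imwrite("pics/s6.png",cv2.resize(im[140:260,160:300][:,:,::-1],None,fx=5,fy=5))
E
```

```text
26.2 [ 0.292  0.409  2.04   2.098  0.104 -0.649] p [0.5626 0.2329 0.0418] grasp [0.5508 0.2275 0.0557] tilt 43.0 az 24.3 y.z 0.015
```

View pics/s6.png

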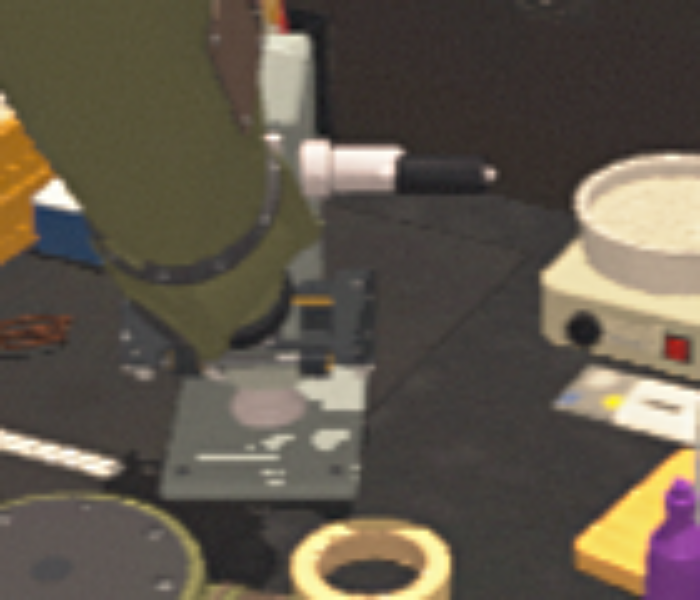

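>>> {"method": "step_arm", "body": {"deltas": [{"dp":[0.01,0,-0.01],"twist":0},{"dp":[0,0,0],"twist":0},{"dp":[0,0,0],"twist":0},{"dp":[0,0,0],"twist":0},{"dp":[0,0,0],"twist":0},{"dp":[0,0,0],"twist":0}], "gripper": 1}}

```text
time_s: 26.85
ee_pos: [0.5622, 0.2326, 0.0414]
eef_rot: [3.121, -0.748, 0.455]
force: [0.3, -0.2, 0.0]
grip_width: 0.0939
grip_force: 0.0
```

>>> {"method": "step_arm", "body": {"deltas": [{"dp":[0,0,-0.15],"twist":0},{"dp":[0,0,-0.25],"twist":0},{"dp":[0,0,-0.3],"twist":0},{"dp":[0,0,-0.3],"twist":0},{"dp":[0,0,-0.3],"twist":0},{"dp":[0,0,-0.3],"twist":0},{"dp":[0,0,-0.3],"twist":0},{"dp":[0,0,-0.3],"twist":0},{"dp":[0,0,-0.4],"twist":0},{"dp":[0,0,-0.5],"twist":0},{"dp":[0,0,-0.6],"twist":0},{"dp":[0,0,-0.6],"twist":0}]}}

```text
time_s: 28.05
ee_pos: [0.4549, 0.184, 0.1679]
eef_rot: [3.12, -0.747, 0.455]
force: [-1.4, 0.3, 1.1]
grip_width: 0.0942
grip_force: 0.0
```

```bash
python3 s.py
python3 - <<'E'
from h import *
im,d=ctrl.camera("side");P,u,v=pts("side",d)
m=(abs(P[:,2]-.057)<.007)&(np.hypot(P[:,0]-.551,P[:,1]-.228)<.06);print(m.sum(),cv2.minEnclosingCircle(P[m][:,:2].astype(np.float32)),np.percentile(P[m],[3,50,97],0).round(4))
cv2.imwrite("pics/s7.png",cv2.resize(im[140:260,160:300][:,:,::-1],None,fx=5,fy=5))
h=(P[:,2]>.26)&(P[:,2]<.31)&(abs(P[:,0]-.49)<.05)&(abs(P[:,1]-.04)<.05);c=im[v,u].sum(1)
hh=h&(c<200);print("bar",hh.sum(),np.percentile(P[hh],[3,50,97],0).round(4))
d0=np.load("side0.npz");P,u,v=pts("side",d0["d"]);h=(P[:,2]>.26)&(P[:,2]<.31)&(abs(P[:,0]-.49)<.05)&(abs(P[:,1]-.04)<.05);c=d0["im"][v,u].sum(1);hh=h&(c<200);print("bar0",hh.sum(),np.percentile(P[hh],[3,50,97],0).round(4))
E
```

```text
28.05 [ 0.241 -0.118  2.259  0.447  0.289  0.982] p [0.4549 0.184  0.1679] grasp [0.4431 0.1787 0.1819] tilt 42.8 az 24.3 y.z 0.016
141 ((0.5539532899856567, 0.22518254816532135), 0.037965431809425354) [[0.5226 0.1965 0.0509]
 [0.5499 0.2264 0.0553]
 [0.5808 0.2521 0.0612]]
bar 136 [[0.471  0.0204 0.2719]
 [0.486  0.0421 0.2856]
 [0.5033 0.0693 0.2952]]
bar0 137 [[0.4707 0.0178 0.2732]
 [0.4853 0.0432 0.2859]
 [0.5035 0.0679 0.2951]]
```

View pics/s7.png

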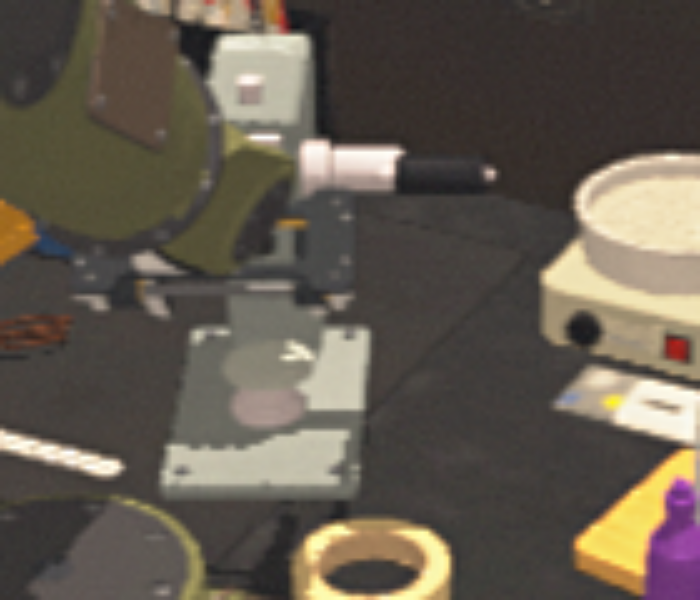

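Run:
```python
from h import *
o=np.array([-.0118,-.0053,.0139])
plan((.405,.17,.29),(.41,.09,.38),np.array([.4935,.047,.335])+o)
```

```text
(0.405, 0.17, 0.29) total [ 1.12 -0.17 -2.58] rows 3 per row [ 0.373 -0.055 -0.858]
(0.41, 0.09, 0.38) total [ 0.97  1.9  -2.13] rows 3 per row [ 0.323  0.633 -0.71 ]
[0.4817 0.0417 0.3489] total [0.26 1.84 1.34] rows 2 per row [0.13  0.922 0.672]
```

>>> {"method": "step_arm", "body": {"deltas": [{"dp":[0.28,-0.04,-0.65],"twist":0},{"dp":[0.28,-0.04,-0.65],"twist":0},{"dp":[0.28,-0.04,-0.65],"twist":0},{"dp":[0.28,-0.05,-0.63],"twist":0},{"dp":[0.32,0.63,-0.71],"twist":0},{"dp":[0.32,0.63,-0.71],"twist":0},{"dp":[0.33,0.64,-0.71],"twist":0},{"dp":[0.09,0.61,0.45],"twist":0},{"dp":[0.09,0.61,0.45],"twist":0},{"dp":[0.08,0.62,0.44],"twist":0},{"dp":[0,0,0],"twist":0}], "gripper": -1}}

```text
time_s: 29.2
ee_pos: [0.4965, 0.0465, 0.3301]
eef_rot: [3.124, -0.745, 0.452]
force: [-0.3, 0.9, -0.3]
grip_width: 0.0093
grip_force: 0.0
```

```bash
python3 s.py
python3 - <<'E'
from h import *
o=np.array([-.0118,-.0053,.0139])
print(ctrl.get_obs()["grip_width"])
plan(*[np.array(w)+o for w in [(.4935,.047,.302),(.483,.042,.264),(.480,.0405,.234),(.4843,.0426,.197),(.4965,.0487,.165)]])
E
```

```text
29.2 [-0.2   -0.26   1.969  0.547  0.868  0.689] p [0.4965 0.0465 0.3301] grasp [0.4847 0.0411 0.3441] tilt 42.7 az 24.4 y.z 0.013
0.009319485060364806
[0.4817 0.0417 0.3159] total [-0.52 -0.05  0.47] rows 1 per row [-0.523 -0.054  0.475]
[0.4712 0.0367 0.2779] total [-0.86 -0.01  0.5 ] rows 1 per row [-0.858 -0.011  0.501]
[0.4682 0.0352 0.2479] total [-0.57 -0.01  0.49] rows 1 per row [-0.57  -0.008  0.494]
[0.4725 0.0373 0.2109] total [-0.54 -0.01  0.76] rows 1 per row [-0.539 -0.014  0.761]
[0.4847 0.0434 0.1789] total [-0.29 -0.02  0.82] rows 1 per row [-0.292 -0.019  0.819]
```

>>> {"method": "step_arm", "body": {"deltas": [{"dp":[-0.26,-0.03,0.24],"twist":0},{"dp":[-0.26,-0.03,0.23],"twist":0},{"dp":[-0.22,0,0.13],"twist":0},{"dp":[-0.22,0,0.13],"twist":0}]}}

```text
time_s: 29.6
ee_pos: [0.4858, 0.0464, 0.2849]
eef_rot: [3.12, -0.748, 0.458]
force: [-27.5, -6.5, 17.9]
grip_width: 0.0003
grip_force: 15.7
```

```bash
python3 s.py
python3 - <<'E'
from h import *
o=np.array([-.0118,-.0053,.0139])
plan(*[np.array(w)+o for w in [(.483,.042,.264),(.480,.0405,.234),(.4843,.0426,.197),(.4965,.0487,.165)]])
E
```

```text
29.6 [-0.208 -0.255  2.071  0.609  0.78   0.594] p [0.4858 0.0464 0.2849] grasp [0.474  0.0411 0.2988] tilt 42.9 az 24.4 y.z 0.016
[0.4712 0.0367 0.2779] total [-0.44  0.06  0.31] rows 1 per row [-0.437  0.06   0.309]
[0.4682 0.0352 0.2479] total [-0.57 -0.01  0.49] rows 1 per row [-0.572 -0.01   0.492]
[0.4725 0.0373 0.2109] total [-0.54 -0.02  0.76] rows 1 per row [-0.542 -0.016  0.759]
[0.4847 0.0434 0.1789] total [-0.29 -0.02  0.82] rows 1 per row [-0.294 -0.02   0.818]
```

>>> {"method": "step_arm", "body": {"deltas": [{"dp":[0.25,0,-0.27],"twist":0},{"dp":[0.25,0,-0.27],"twist":0},{"dp":[0.3,0,0.28],"twist":0},{"dp":[0,0,0],"twist":0}]}}

```text
time_s: 30.0
ee_pos: [0.5014, 0.054, 0.3142]
eef_rot: [3.12, -0.748, 0.457]
force: [0.0, 0.5, -1.6]
grip_width: 0.0003
grip_force: 0.0
```

```bash
python3 s.py
python3 - <<'E'
from h import *
im,d=ctrl.camera("side");P,u,v=pts("side",d)
h=(P[:,2]>.2)&(P[:,2]<.31)&(abs(P[:,0]-.49)<.05)&(abs(P[:,1]-.04)<.05);c=im[v,u].sum(1)
hh=h&(c<200);print("bar",hh.sum(),np.percentile(P[hh],[3,50,97],0).round(4))
cv2.imwrite("pics/s8.png",cv2.resize(im[130:260,160:310][:,:,::-1],None,fx=4.6,fy=4.6))
E
```

```text
30.0 [-0.176 -0.239  1.991  0.555  0.817  0.681] p [0.5014 0.054  0.3142] grasp [0.4896 0.0486 0.3281] tilt 42.9 az 24.4 y.z 0.016
bar 142 [[0.4703 0.0199 0.2711]
 [0.4865 0.0427 0.2855]
 [0.5018 0.0678 0.2949]]
```

View pics/s8.png

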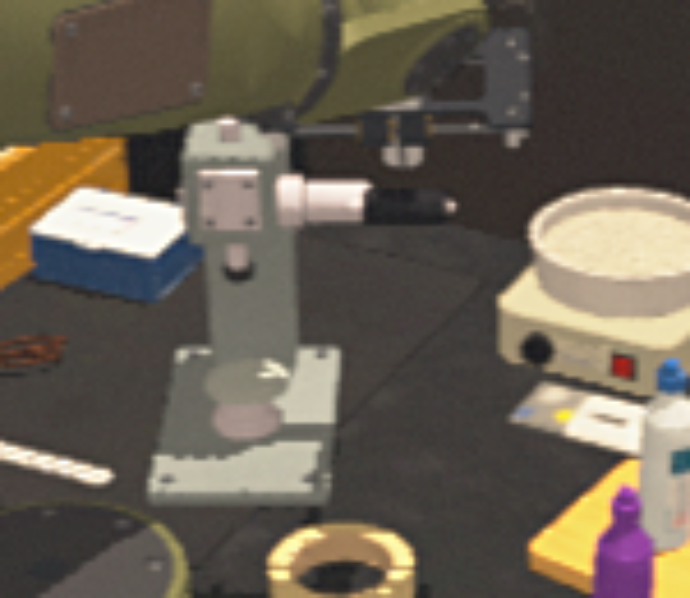

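Run:
```python
from h import *
o=np.array([-.0118,-.0053,.0139])
plan(*[np.array(w)+o for w in [(.498,.0495,.298),(.4855,.0432,.2636),(.4805,.0408,.234),(.4816,.0413,.1962),(.4902,.0456,.161)]])
```

```text
[0.4862 0.0442 0.3119] total [-0.35  0.06  0.21] rows 1 per row [-0.35   0.06   0.214]
[0.4737 0.0379 0.2775] total [-0.84 -0.    0.39] rows 1 per row [-0.841 -0.005  0.393]
[0.4687 0.0355 0.2479] total [-0.6  -0.01  0.45] rows 1 per row [-0.605 -0.011  0.449]
[0.4698 0.036  0.2101] total [-0.62 -0.01  0.71] rows 1 per row [-0.62  -0.014  0.714]
[0.4784 0.0403 0.1749] total [-0.42 -0.02  0.81] rows 1 per row [-0.422 -0.018  0.809]
```

>>> {"method": "step_arm", "body": {"deltas": [{"dp":[-0.35,0.06,0.21],"twist":0},{"dp":[-0.28,0,0.13],"twist":0},{"dp":[-0.28,0,0.13],"twist":0},{"dp":[-0.28,0,0.13],"twist":0}]}}

```text
time_s: 30.45
ee_pos: [0.4853, 0.0425, 0.2645]
eef_rot: [3.12, -0.749, 0.456]
force: [1.6, 2.5, 4.9]
grip_width: 0.0004
grip_force: 2.4
```

```bash
python3 s.py
python3 - <<'E'
from h import *
o=np.array([-.0118,-.0053,.0139])
plan(*[np.array(w)+o for w in [(.4805,.0408,.234),(.4816,.0413,.1962),(.4902,.0456,.161)]])
im,d=ctrl.camera("side");P,u,v=pts("side",d)
h=(P[:,2]>.1)&(P[:,2]<.31)&(abs(P[:,0]-.49)<.05)&(abs(P[:,1]-.03)<.03);c=im[v,u].sum(1)
hh=h&(c<200);print("bar",hh.sum(),np.percentile(P[hh],[3,50,97],0).round(4))
E
```

```text
30.45 [-0.22  -0.235  2.105  0.65   0.743  0.535] p [0.4853 0.0425 0.2645] grasp [0.4735 0.0372 0.2784] tilt 43.0 az 24.3 y.z 0.016
[0.4687 0.0355 0.2479] total [-0.61 -0.02  0.47] rows 1 per row [-0.613 -0.025  0.472]
[0.4698 0.036  0.2101] total [-0.62 -0.01  0.71] rows 1 per row [-0.622 -0.015  0.712]
[0.4784 0.0403 0.1749] total [-0.42 -0.02  0.81] rows 1 per row [-0.423 -0.019  0.808]
bar 110 [[0.4612 0.0138 0.2374]
 [0.4749 0.0369 0.2506]
 [0.4908 0.0591 0.2601]]
```

>>> {"method": "step_arm", "body": {"deltas": [{"dp":[-0.3,-0.01,0.24],"twist":0},{"dp":[-0.31,-0.01,0.23],"twist":0},{"dp":[-0.31,-0.01,0.36],"twist":0},{"dp":[-0.31,0,0.35],"twist":0}]}}

```text
time_s: 30.9
ee_pos: [0.4821, 0.0407, 0.1967]
eef_rot: [3.119, -0.75, 0.456]
force: [0.3, 2.5, 9.4]
grip_width: 0.0005
grip_force: 3.5
```

```bash
python3 s.py
python3 - <<'E'
from h import *
o=np.array([-.0118,-.0053,.0139])
plan(*[np.array(w)+o for w in [(.486,.0434,.178),(.4902,.0456,.161)]])
im,d=ctrl.camera("side");P,u,v=pts("side",d)
h=(P[:,2]>.1)&(P[:,2]<.31)&(abs(P[:,0]-.49)<.05)&(abs(P[:,1]-.03)<.03);c=im[v,u].sum(1)
hh=h&(c<200);print("bar",hh.sum(),np.percentile(P[hh],[3,50,97],0).round(4))
E
```

```text
30.9 [-0.227 -0.147  2.206  0.811  0.605  0.325] p [0.4821 0.0407 0.1967] grasp [0.4703 0.0354 0.2106] tilt 43.0 az 24.2 y.z 0.017
[0.4742 0.0381 0.1919] total [-0.23 -0.03  0.42] rows 1 per row [-0.233 -0.028  0.421]
[0.4784 0.0403 0.1749] total [-0.2  -0.01  0.39] rows 1 per row [-0.203 -0.012  0.392]
bar 86 [[0.4612 0.0144 0.1736]
 [0.4744 0.0362 0.184 ]
 [0.4924 0.0582 0.1935]]
```

>>> {"method": "step_arm", "body": {"deltas": [{"dp":[-0.12,-0.02,0.21],"twist":0},{"dp":[-0.12,-0.01,0.21],"twist":0},{"dp":[-0.1,-0.01,0.2],"twist":0},{"dp":[-0.08,0,0.15],"twist":0},{"dp":[0,0,0],"twist":0}]}}

```text
time_s: 31.45
ee_pos: [0.4894, 0.0453, 0.1623]
eef_rot: [3.12, -0.748, 0.455]
force: [-4.4, -5.0, 4.7]
grip_width: 0.0003
grip_force: 3.8
```

```bash
python3 s.py
cat > b.py <<'E'
from h import *
im,d=ctrl.camera("side");P,u,v=pts("side",d)
h=(P[:,2]>.1)&(P[:,2]<.31)&(abs(P[:,0]-.49)<.05)&(abs(P[:,1]-.03)<.03);c=im[v,u].sum(1)
hh=h&(c<200);print("bar",hh.sum(),np.percentile(P[hh],[3,50,97],0).round(4))
E
python3 b.py
```

```text
31.45 [-0.208 -0.065  2.228  0.926  0.526  0.2  ] p [0.4894 0.0453 0.1623] grasp [0.4776 0.0399 0.1763] tilt 42.9 az 24.3 y.z 0.016
bar 70 [[0.4742 0.0201 0.1377]
 [0.4877 0.0384 0.1494]
 [0.504  0.0588 0.1605]]
```

>>> {"method": "step_arm", "body": {"deltas": [{"dp":[-0.015,0,0.05],"twist":0},{"dp":[-0.01,0,0.03],"twist":0},{"dp":[0,0,0],"twist":0}]}}

```text
time_s: 31.8
ee_pos: [0.4905, 0.0458, 0.1596]
eef_rot: [3.12, -0.748, 0.456]
force: [-5.0, -6.1, 4.5]
grip_width: 0.0006
grip_force: 4.1
```

```bash
python3 s.py; python3 b.py
```

```text
31.8 [-0.205 -0.056  2.228  0.938  0.519  0.188] p [0.4905 0.0458 0.1596] grasp [0.4787 0.0405 0.1735] tilt 42.9 az 24.3 y.z 0.016
bar 66 [[0.4755 0.0192 0.1384]
 [0.4894 0.0375 0.1475]
 [0.5056 0.0575 0.1567]]
```

>>> {"method": "step_arm", "body": {"deltas": [{"dp":[-0.01,0,0.05],"twist":0},{"dp":[0,0,0],"twist":0},{"dp":[0,0,0],"twist":0}]}}

```text
time_s: 32.15
ee_pos: [0.4913, 0.0462, 0.1577]
eef_rot: [3.12, -0.747, 0.456]
force: [-6.8, -6.7, 3.8]
grip_width: 0.0008
grip_force: 4.4
```

>>> {"method": "step_arm", "body": {"deltas": [{"dp":[-0.01,0,0.05],"twist":0},{"dp":[0,0,0],"twist":0}]}}

```text
time_s: 32.35
ee_pos: [0.4922, 0.0466, 0.1562]
eef_rot: [3.119, -0.748, 0.456]
force: [-20.6, -11.5, 15.1]
grip_width: 0.0002
grip_force: 13.3
```

```bash
python3 s.py; python3 b.py
```

```text
32.35 [-0.202 -0.046  2.228  0.952  0.511  0.174] p [0.4922 0.0466 0.1562] grasp [0.4804 0.0412 0.1701] tilt 42.9 az 24.3 y.z 0.016
bar 67 [[0.4792 0.0206 0.1307]
 [0.491  0.0374 0.1436]
 [0.5047 0.0584 0.1542]]
```

>>> {"method": "step_arm", "body": {"deltas": [{"dp":[0,0,0],"twist":0},{"dp":[0,0,0],"twist":0},{"dp":[0.15,0,-0.32],"twist":0},{"dp":[0.15,0,-0.32],"twist":0},{"dp":[0.16,0,-0.31],"twist":0},{"dp":[0.31,0,-0.36],"twist":0},{"dp":[0.31,0,-0.36],"twist":0},{"dp":[0.31,0,-0.24],"twist":0},{"dp":[0.3,0,-0.24],"twist":0},{"dp":[0.28,0,-0.13],"twist":0},{"dp":[0.28,0,-0.13],"twist":0},{"dp":[0.28,0,-0.13],"twist":0}]}}

```text
time_s: 33.6
ee_pos: [0.4961, 0.0512, 0.2998]
eef_rot: [3.12, -0.747, 0.455]
force: [0.1, -0.3, -0.0]
grip_width: 0.0006
grip_force: 0.0
```

>>> {"method": "step_arm", "body": {"deltas": [{"dp":[0.38,0,-0.4],"twist":0},{"dp":[0.4,0,-0.5],"twist":0},{"dp":[0.4,0,-0.7],"twist":0},{"dp":[0.2,0,-0.9],"twist":0},{"dp":[0.1,0,-0.9],"twist":0},{"dp":[0,0,0],"twist":0},{"dp":[0,0,0],"twist":0},{"dp":[0,0,0],"twist":0}]}}

```text
time_s: 34.4
ee_pos: [0.4511, 0.0323, 0.4377]
eef_rot: [3.122, -0.746, 0.454]
force: [-0.0, 0.5, 0.7]
grip_width: 0.0002
grip_force: 0.0
```

```bash
python3 s.py; python3 b.py
python3 - <<'E'
from h import *
im,d=ctrl.camera("side");P,u,v=pts("side",d)
m=(abs(P[:,2]-.057)<.007)&(np.hypot(P[:,0]-.551,P[:,1]-.228)<.06);print("lens",m.sum(),cv2.minEnclosingCircle(P[m][:,:2].astype(np.float32)),np.percentile(P[m],[3,50,97],0).round(4).tolist())
from scipy.optimize import least_squares
m=(P[:,2]>.04)&(P[:,2]<.12)&(abs(P[:,0]-.545)<.05)&(abs(P[:,1]+.14)<.05)
f=least_squares(lambda c:np.hypot(P[m,0]-c[0],P[m,1]-c[1])-.021,[.555,-.13],loss="soft_l1",f_scale=.003);print("bottle",f.x,m.sum(),abs(f.fun).mean())
for l in["tape_roll","mug","caliper","spectacles","lens_blank"]:
    for r in ctrl.cut_out("side",l)[:1]:
        A,_,_=pts("side",d,r["pixels"]);print(l,r["conf"],np.median(A,0).round(3))
E
```

```text
34.4 [-0.28  -0.397  1.823  0.502  1.153  0.772] p [0.4511 0.0323 0.4377] grasp [0.4393 0.027  0.4517] tilt 42.8 az 24.4 y.z 0.014
bar 114 [[0.4729 0.0187 0.272 ]
 [0.4879 0.0395 0.2858]
 [0.5036 0.0588 0.2948]]
lens 143 ((0.5555458068847656, 0.2240462601184845), 0.038869019597768784) [[0.5227, 0.195, 0.0509], [0.551, 0.225, 0.0555], [0.5807, 0.2526, 0.0605]]
bottle [ 0.55243806 -0.13465645] 246 0.002078784722000337
tape_roll 0.57 [0.399 0.057 0.019]
caliper 0.42 [0.442 0.352 0.006]
spectacles 0.53 [0.553 0.481 0.009]
lens_blank 0.71 [0.552 0.226 0.055]
```

```bash
python3 -c "
from station import ctrl
print(ctrl.hand_in())"
```

```text
the job is handed in; nothing more can be done
None
```

The job is handed in at 34 s: the bottle stands on the board, the lens blank lies flat and centred to within a few millimetres on the seat, and the press was pulled to its stop and sprang back up. The first push on the handle met it off-centre at about 33 N, so I backed off and repeated it.

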